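# Stand a gas bottle up in its safety bay

### The job

Swing the yellow gate of the blue cylinder bay wide open. Slide the small gas bottle along the bench, foot first, until its foot butts against the back stop between the cheeks while it is still lying down, then raise its head until it stands upright there, never lifting the foot off the bench. Finally close the gate fully in front of the standing bottle and let go, leaving the glassware and the white beaker where they are.

Things in the scene. Friction and masses are not known exactly. Their poses are not given: they have to be found in the camera images.
- bottle: Small aluminium gas bottle, green band, brass valve stub, about 0.5 kg. 44 mm in diameter; straight part 165 mm long, shoulder to 179 mm, stub 18 mm thick to 200 mm. Origin: centre of the flat foot; z runs from foot to valve. Starts lying on the bench (axis 22 mm up), valve roughly to the robot, foot to the bay; it can roll.
- bay: Fixed blue cylinder bay, open towards the robot. Origin on the bench at the middle of the lower edge of the stop's face; x points level into the stop, away from the opening, y to the left, z up. Flat stop 96 mm wide, 110 mm high. Two cheeks 90 mm high, 8 mm thick, 64 mm apart inside (y = +-32 mm) reach from the stop out to x = -52 mm; between them is bare bench.
- bay_stop (a point): Same point and axes as bay: middle of the lower edge of the stop's face, on the bench. Friction against the stop can leave a raised bottle wedged, leaning back some 5 to 8 degrees towards the opening: press its head towards the stop until it is flush.
- pipe_mid (a point): Middle of the fixed copper pipe over the standing place: 20 mm thick, along the bay's y from -170 to +170 mm, axis at bay x = -22 mm, 270 mm up. No tool pointing straight down fits under it: tilt the tool, its back leaning out to the opening. Its 16 mm posts stand behind, at bay x = 60 mm, y = +-170 mm, with level arms at pipe height.
- gate (a joint): Yellow swing gate across the bay's opening, on an upright hinge. 0 rad = closed (bar along the bay's -y); grows as the bar swings towards the robot and on to the bay's left (+y), to 2.9 rad. Starts at 0 to 0.8. Light friction (0.04 N m), stays where left. Bar 10 mm thick, from 64 to 80 mm above the bench: it passes over the lying bottle.
- gate_grip (a point): Point to grip on the gate's black upright handle: a round peg 14 mm in diameter, its top 140 mm above the bench and free of the bar from 80 mm up. The point is on its axis 117 mm above the bench, 131 mm from the hinge axis. When closed it is at x = -62 mm, y = -85 mm in the bay's frame.
- gate_hinge (a point): Point on the gate's hinge axis at the height of gate_grip; at x = -62 mm, y = +46 mm in the bay's frame.
- flask: Bystander: green conical glass flask, 80 mm wide, 120 mm high, standing. Origin under its centre.
- reagent: Bystander: amber reagent bottle with a black cap, 60 mm wide, 130 mm high, standing. Origin under its centre.
- beaker: Bystander: white beaker, 72 mm wide, 90 mm high, standing. Origin under its centre.
Not all that is in view belongs to the job. There is more than one size of the bottle; the job needs the smallest.

How it is judged (in metres and radians):
On the way, in this order (a step that is already met when the one before it is completed fails the run):
1. the gate is swung wide open (past 85 degrees) (value of joint gate above 1.48 rad), for 0.2 s.
2. the bottle, still lying, has its foot between the cheeks and against the stop (within 10 mm) (angle between bottle's own z axis and vertical above 1.2 rad and x of bottle in the frame of bay_stop above -0.01 m and y of bottle in the frame of bay_stop between -0.018 and 0.018 m), for 0.1 s.
3. the bottle stands upright on the bench in the bay (angle between bottle's own z axis and vertical below 0.09 rad and x of bottle in the frame of bay_stop between -0.038 and -0.015 m and height (world z) of bottle below 0.004 m and y of bottle in the frame of bay_stop between -0.018 and 0.018 m), for 0.3 s.
4. the gate is closed (value of joint gate below 0.1 rad), for 0.2 s.
At the end, for the whole second after the job is handed in: The bottle stands upright (within 5 degrees), at rest on the bench, foot centre 15 to 38 mm in front of the stop (touching is 22) and within 18 mm of the bay's middle; the gate is closed within 0.1 rad; flask, reagent bottle and beaker stand within 30 mm of their starts (all of step 3 and value of joint gate below 0.1 rad and linear speed of bottle below 0.02 m/s and angle between each of flask, reagent, beaker's own z axis and vertical below 0.2 rad and distance of each of flask, reagent, beaker from where it was at the start of the episode below 0.03 m).
It fails at once if the bottle's foot is lifted off the bench (foot centre more than 45 mm up) (height (world z) of bottle above 0.045 m).
It fails at once if the flask is pushed more than 30 mm or tipped over (distance of flask from where it was at the start of the episode above 0.03 m or angle between flask's own z axis and vertical above 0.5 rad).
It fails at once if the reagent is pushed more than 30 mm or tipped over (distance of reagent from where it was at the start of the episode above 0.03 m or angle between reagent's own z axis and vertical above 0.5 rad).
It fails at once if the beaker is pushed more than 30 mm or tipped over (distance of beaker from where it was at the start of the episode above 0.03 m or angle between beaker's own z axis and vertical above 0.5 rad).
It also fails if it takes over 72 s, if anything falls off the work surface, if the arm or the gripper's body presses on something with over 40 N, if the wrist force passes 120 N, or if a joint passes its speed limit or range.

### The arm

A 6-joint arm with a two-finger parallel gripper is mounted at the origin on the work surface. World frame = base frame: x ahead of the robot, y to its left, z up, the work surface at z = 0. Lengths are in mm, angles in rad, forces in N, time in s.
With the tool pointing down it reaches from about 275 to 1000 mm from the base axis. Payload 8.4 kg.
Tool frame: the origin (TCP) lies at the very end of the fingers, on their centre line; the grasp point (between the pads) lies 19 mm behind it; z points along the fingers, y is the line along which they close (so a half turn about z gives the same grasp; the last joint's range is limited). The gripper opens to 85 mm and grips with 20 to 120 N. Pads are 22 mm wide; open, the fingers measure 114 mm over their backs; the gripper's body (76 mm by 85 mm) begins 54 mm behind the grasp point. The pads swing forward as they close: fully open they stand 13 mm farther back than shut.
Start: joints at [-1.269, 0.353, 1.633, -0, 1.155, -0.002], TCP at [186.966, -596.382, 231.281] pointing down, gripper open.
Joint ranges: [-2.63, 2.63], [-0.92, 2.1], [0.06, 2.66], [-1.3, 4.44], [0, 2.69], [-3.02, 3.02]. Speed limits (rad/s): [2.22, 2.22, 2.79, 3.14, 3.14, 3.14].

### API

Orientations are given as [roll, pitch, yaw] about the fixed x, y, z axes, in that order (R = Rz(yaw) Ry(pitch) Rx(roll)).
In Python, from rig import r gives the robot as it stands.
- The arm moves only by the tool apply_moves, never from a script. Its argument "deltas" is a list of rows, each an object with "claw": the gripper command: -1 is fully open, 1 is shut, values between are in proportion; "delta_pos": the shift along the tool's x, y, z in cm, a list of three; "yaw": the turn about the tool's z in rad. In form: [{"claw": claw, "delta_pos": [tx, ty, tz], "yaw": yaw}, ...]. A call has 1 to 8 rows; each row shifts and turns the commanded pose from where the row before left it, along the tool's axes as they then stand; what a row does not reach is not made up. A row lasts 1/8 s, in which the tool goes at most 62.5 mm and 10.7 degrees, less where a joint would pass 70% of its speed; a pose out of reach is approached as far as the arm can. A call with a gripper value outside its range is refused whole. The fingers move at their own pace and stop on an object; "grip_force" is the grip in N (left out, the last holds). Time passes only in rows, so rows that do not move let the fingers close. It gives the time, the measured TCP pose, the force, the opening and the grip force at its end, in the units of the state.
- r.sense(): the state, without advancing time (a new reading comes with each control period).
- r.grab_frame(name): name is "scene" or "top" or "wrist"; returns a dict with "img" (420x560x3 uint8, blue, green, red), "z_map" (420x560 float32, mm along the optical axis (not along the pixel's ray), 0 where there is no reading), "fx", "fy", "cx", "cy" (pixels), "eye" and "rotation" of the camera in the world; the wrist camera has in their place "T_tool_cam" (4x4, takes a point from camera to tool coordinates, whose origin is the TCP and whose axes are the flange's). Camera axes: x right, y up, looking along -z (the intrinsics and any distortion apply to the point x, -y, -z); pixel columns grow to the right and rows downward; lengths in mm; the calibration is good to about 2 mm. The wrist camera is an equidistant fisheye: a pixel r from the principal point sees the ray r / f radians off the axis. A picture is of the moment at which its call begins: read the wrist's pose just before it.
- r.sign_off(): hands the job in; it is judged then, once.
The state is a dict: "clock": time; "qpos": joint angles; "qvel": joint speeds; "joint_efforts": joint torques, N m; "eef_pos": TCP position; "tcp_rot": TCP orientation; "contact_force": force on the tool from outside, world axes, zero at the start; "wrist_torque": the same for the moment, N m; "opening": opening from 0.0 (shut) to 1.0 (fully open); "grasp_force": force on a finger pad.
Only numpy, scipy, OpenCV 4.12 (cv2) and the standard library are available. Lean on these libraries where they do the work, as an engineer would, in place of code of your own. Each camera call takes 0.05 s, during which the arm holds its last target. There are 200 camera calls.

## Working session

There is one attempt and no reset: what is moved stays moved. The work goes in short steps, Python scripts to look and compute and a tool call to move; the robot and the scene stay as the last step left them, time stands still between calls to the robot, and variables do not carry over. Pictures are saved under pics/ and viewed, at most 10 in all, crops included, and the job is handed in when it is done.

Besides the shell and the picture viewer there is one more tool, called after "Emit:" in YAML: its name, and indented under it one key for each argument. apply_moves: Moves the arm, as the interface text tells. Its arguments: {"type":"object","properties":{"deltas":{"type":"array"},"grip_force":{"type":"number"}},"required":["deltas"]}

```bash
ls; mkdir -p pics; cat > h.py <<'E'
import numpy as np, cv2, pickle
from scipy.spatial.transform import Rotation as Ro
from rig import r
def cap(n):
    s=r.sense(); f=r.grab_frame(n); f['s']=s; pickle.dump(f,open(n+'.pkl','wb')); return f
def ld(n): return pickle.load(open(n+'.pkl','rb'))
def cloud(f):
    z=f['z_map']; v,u=np.mgrid[:z.shape[0],:z.shape[1]]
    p=np.stack([(u-f['cx'])/f['fx']*z,-(v-f['cy'])/f['fy']*z,-z],-1)
    w=p@np.array(f['rotation']).T+np.array(f['eye']); w[z==0]=np.nan; return w
E
python3 - <<'E'
from h import *
print(r.sense())
a=cap('scene');b=cap('top')
for f in(a,b):print({k:v for k,v in f.items() if k not in('img','z_map','s')},(f['z_map']>0).mean())
cv2.imwrite('pics/a.png',a['img']);cv2.imwrite('pics/b.png',b['img'])
E
```

```text
pics
{'clock': 0.0, 'qpos': array([-1.26941223e+00,  3.53677233e-01,  1.63415008e+00,  6.09057706e-06,
        1.15519845e+00, -2.44119363e-03]), 'qvel': array([ 0.00085162, -0.00194307,  0.00011314, -0.00102649,  0.00205786,
       -0.00247909]), 'joint_efforts': array([-3.38956655e-03, -6.05252123e+01, -3.42078102e+01, -2.70824530e-04,
        9.37680539e-03,  1.43029473e-05]), 'eef_pos': array([ 186.81548739, -595.91648062,  230.53669654]), 'tcp_rot': array([-3.14015956e+00, -9.06705751e-06,  3.03822819e-01]), 'contact_force': array([-0.43306253, -0.54066407,  0.0564697 ]), 'wrist_torque': array([-0.01401655,  0.01625216,  0.04250152]), 'grasp_force': 0.0, 'opening': 1.0053609203618332}
{'fx': 441.38114130491, 'fy': 441.38114130491, 'cx': 283.44484259187624, 'cy': 214.3104394827369, 'eye': array([1122.81773429,  518.74768572, 1287.26298683]), 'rotation': array([ 0.64359106, -0.01274408,  2.15186717])} 0.9962074829931973
{'fx': 494.1743636482821, 'fy': 494.1743636482821, 'cx': 276.5383617255571, 'cy': 208.67539482002584, 'eye': array([  89.26223787,   69.57819694, 1687.84507299]), 'rotation': array([ 0.2298366 ,  0.00532099, -1.67713387])} 0.9961394557823129
```

View pics/a.png

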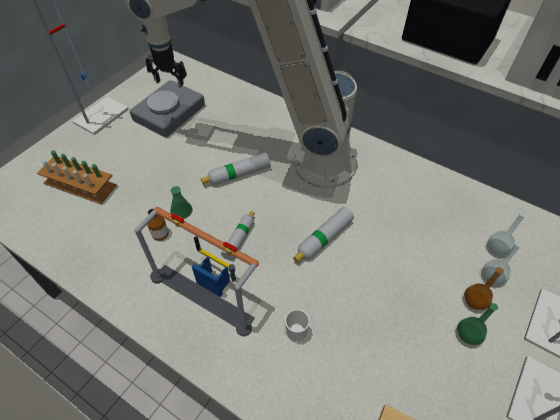

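View pics/b.png

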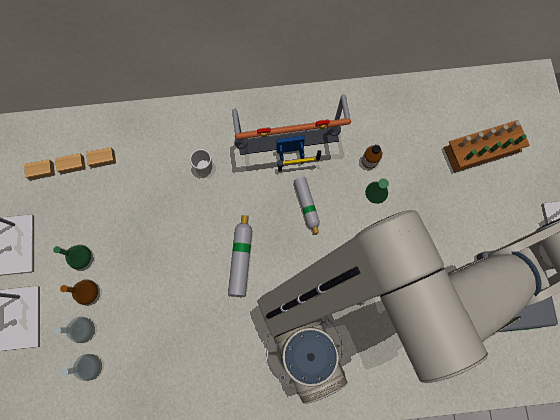

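The scene view shows three bottles: (240,232), (237,168) and (325,235). In the top view, two of them are at (307,207) and (240,255). The one at (240,232) / (307,207) is the shortest, and its foot points at the bay, so it should be the one. I'll confirm this by measuring it and viewing a crop.

```bash
sed -i "s/w=p@np.array(f\['rotation'\]).T/w=p@Ro.from_euler('xyz',f['rotation']).as_matrix().T/" h.py
python3 - <<'E'
from h import *
for n in('scene','top'):
    f=ld(n);w=cloud(f);hsv=cv2.cvtColor(f['img'],cv2.COLOR_BGR2HSV)
    H,S,V=[hsv[...,i].astype(int) for i in range(3)]
    print(n,'bench z',np.nanmedian(w[...,2][(w[...,2]<40)&(w[...,2]>-40)]))
    m=dict(blue=(abs(H-110)<12)&(S>150)&(V>50),yellow=(abs(H-27)<5)&(S>170)&(V>100),orange=(abs(H-9)<8)&(S>120)&(V>120),green=(abs(H-70)<15)&(S>120))
    for k,q in m.items():
        c,l,st,ce=cv2.connectedComponentsWithStats(q.astype(np.uint8))
        for i in range(1,c):
            if st[i,4]>25:
                p=w[l==i];p=p[~np.isnan(p[:,0])]
                print(k,st[i].tolist(),np.round(np.median(p,0)),np.round(np.percentile(p,2,axis=0)),np.round(np.percentile(p,98,axis=0)))
f=ld('top');a=cv2.resize(f['img'][110:250,220:400],None,fx=4,fy=4,interpolation=2)[:,:]
f=ld('scene');b=cv2.resize(f['img'][170:340,130:310],None,fx=4.4,fy=3.5,interpolation=2)
cv2.imwrite('pics/c.png',a);cv2.imwrite('pics/d.png',b)
E
```

```text
scene bench z -0.21397173282616677
blue [192, 257, 37, 39, 703] [694. -20.  71.] [639. -73.  12.] [700.  16. 112.]
yellow [199, 249, 30, 18, 106] [624. -56.  79.] [ 619. -110.   72.] [629.  -4.  83.]
orange [37, 158, 74, 35, 750] [ 630. -697.   63.] [ 557. -841.   57.] [ 684. -594.   71.]
orange [155, 207, 19, 15, 111] [ 671. -171.  277.] [ 661. -204.  270.] [ 677. -138.  291.]
orange [179, 222, 51, 29, 305] [666. -29. 277.] [ 656. -107.  271.] [674.  46. 292.]
orange [231, 251, 27, 15, 151] [661. 106. 278.] [651.  69. 270.] [668. 143. 282.]
orange [496, 267, 8, 7, 26] [257. 699. 200.] [249. 691. 197.] [265. 708. 205.]
green [225, 164, 11, 16, 106] [ 279. -254.   50.] [ 257. -283.   22.] [ 293. -238.   63.]
green [171, 187, 8, 7, 39] [ 503. -316.  119.] [ 488. -332.  115.] [ 514. -304.  123.]
green [171, 203, 20, 15, 204] [ 515. -294.   35.] [ 483. -331.    9.] [ 533. -281.   67.]
green [237, 224, 12, 10, 58] [456. -66.  40.] [445. -86.  23.] [467. -51.  47.]
green [312, 230, 16, 17, 122] [350. 182.  55.] [335. 151.  32.] [367. 201.  63.]
green [458, 322, 26, 22, 409] [403. 713.  61.
[... 878 characters left out ...]
.  36.] [709. 598.  29.] [757. 681.  45.]
orange [56, 154, 26, 17, 233] [721. 750.  37.] [698. 706.  29.] [745. 790.  46.]
orange [24, 160, 27, 16, 250] [711. 859.  36.] [689. 815.  28.] [735. 899.  45.]
orange [60, 285, 7, 6, 27] [263. 699. 201.] [256. 691. 195.] [272. 710. 206.]
green [466, 150, 11, 9, 27] [ 577. -635.  109.] [ 571. -643.   70.] [ 583. -628.  127.]
green [366, 180, 22, 23, 300] [ 489. -304.   42.] [ 467. -347.    9.] [ 524. -282.  117.]
green [303, 205, 13, 10, 70] [461. -72.  42.] [450. -93.  29.] [473. -53.  50.]
green [233, 243, 18, 10, 143] [352. 168.  56.] [336. 142.  37.] [367. 197.  65.]
green [54, 246, 37, 23, 469] [376. 706.  69.] [345. 680.  32.] [409. 739. 202.]
```

View pics/c.png

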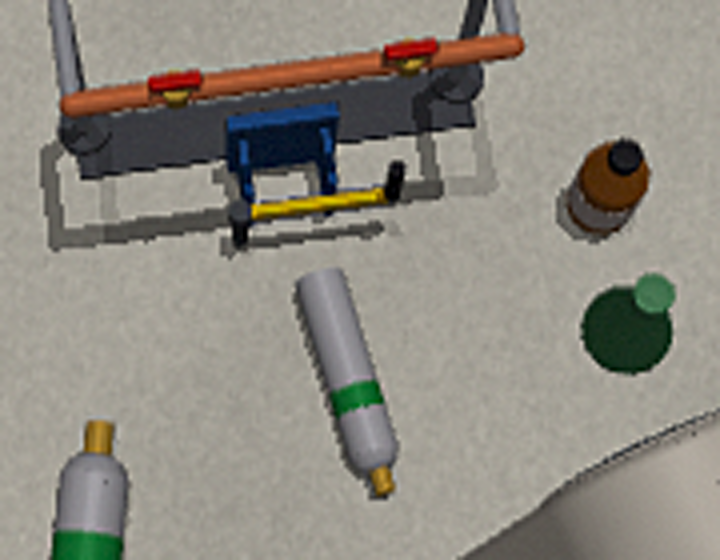

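View pics/d.png

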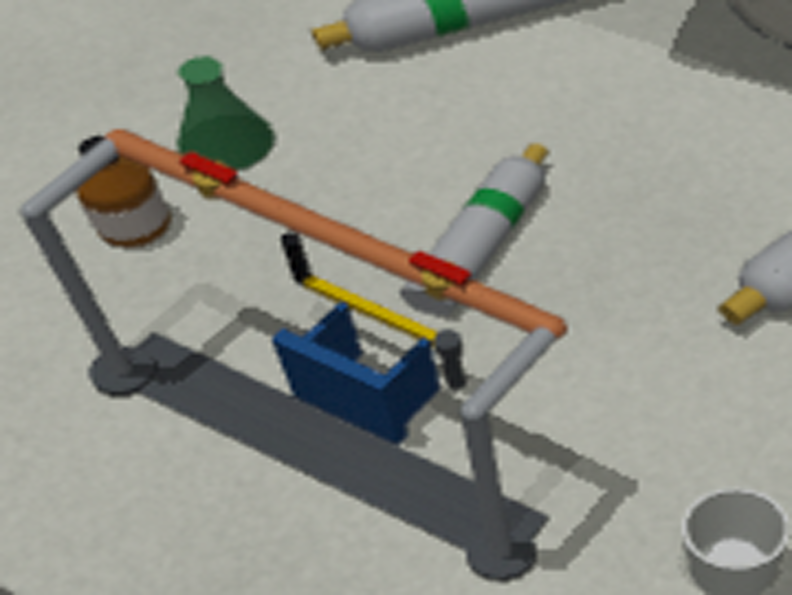

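The crops confirm it. The small bottle lies with its foot at crop (320,275) and its valve at (383,488). The gate is nearly closed, with its hinge at (240,225) and its black handle at (395,180). Next I'll fit the lines and axes precisely.

```bash
python3 - <<'E'
from h import *
def line(p):
    l=cv2.fitLine(p[:,:2].astype(np.float32),cv2.DIST_HUBER,0,.01,.01).ravel(); return np.round([np.arctan2(-l[0]*np.sign(l[1]),abs(l[1])),l[2],l[3]],3)
for n in('scene','top'):
    f=ld(n);w=cloud(f);hsv=cv2.cvtColor(f['img'],cv2.COLOR_BGR2HSV)
    H,S,V=[hsv[...,i].astype(int) for i in range(3)]; X,Y,Z=[w[...,i] for i in range(3)]
    ok=(X>300)&(X<800)&(Y>-400)&(Y<350)
    pipe=ok&(abs(H-9)<8)&(S>120)&(V>120)&(Z>262)
    print(n,'pipe yaw,pt',line(w[pipe]), 'y ext',np.nanmin(Y[pipe]),np.nanmax(Y[pipe]))
    yl=ok&(abs(H-27)<6)&(S>150)&(Z>60)&(Z<95)&(X>580); print('bar',line(w[yl]))
    bl=ok&(abs(H-110)<12)&(S>130)&(Z>100)&(Z<120); print('stop top',line(w[bl]),bl.sum(),np.nanpercentile(X[bl],[3,50,97]),np.nanpercentile(Y[bl],[1,99]))
    blc=ok&(abs(H-110)<12)&(S>130)&(Z>80)&(Z<97)&(X<675); print('cheek tops',[(np.round(w[blc&s].mean(0)),np.nanmin(X[blc&s]),(blc&s).sum()) for s in(Y<-30,Y>-30)])
    dk=ok&(V<70)&(S<110)&(Z>95)&(Z<150)&(X>560)&(X<660); 
    c,l,st,_=cv2.connectedComponentsWithStats(dk.astype(np.uint8))
    for i in range(1,c):
        if st[i,4]>8: print('dark',st[i].tolist(),np.round(np.nanmedian(w[l==i],0)),np.round(np.nanmax(Z[l==i])))
    bt=ok&(X<600)&(Y>-150)&(Y<20)&(Z>8)&(Z<60)&(X>370)
    c,l,st,_=cv2.connectedComponentsWithStats(bt.astype(np.uint8)); i=1+st[1:,4].argmax(); p=w[l==i]
    d=p[:,:2]-p[:,:2].mean(0); u=np.linalg.svd(d,full_matrices=False)[2][0]; u*=np.sign(u[0]); t=d@u
    print('bottle',st[i].tolist(),'centre',p.mean(0).round(1),'yaw',np.arctan2(u[1],u[0]),'foot',(p[:,:2].mean(0)+u*t.max()).round(1),'valve',(p[:,:2].mean(0)+u*t.min()).round(1),np.ptp(t),'z',np.percentile(p[:,2],[5,95]))
    br=bt&(abs(H-22)<7)&(S>110);print('brass',np.round(np.nanmean(w[br],0)),br.sum())
    top=p[p[:,2]>38]; l=line(top); print('ridge line',l, top.mean(0).round(1))
    for nm,q in dict(reagent=(X>520)&(X<700)&(Y<-200)&(Y>-330)&(Z>15)&(Z<260),beaker=(X>500)&(Y>170)&(Y<340)&(Z>15)&(Z<110)).items():
        print(nm,np.round(np.nanpercentile(w[ok&q],[5,50,95],axis=0)).tolist())
E
```

```text
scene pipe yaw,pt [ 3.4000e-02  6.6560e+02 -2.0831e+01] y ext -205.2005517665292 145.09684269586643
bar [ 2.90000e-02  6.24204e+02 -5.73680e+01]
stop top [ 2.00000e-02  6.93307e+02 -2.74220e+01] 157 [684.50830908 693.24436625 699.43066398] [-76.55214309  16.7340964 ]
cheek tops [(array([656., -67.,  87.]), np.float64(636.1486078131861), np.int64(38)), (array([655.,   5.,  87.]), np.float64(631.9581182098631), np.int64(42))]
dark [148, 209, 5, 5, 15] [ 622. -317.  130.] 133.0
dark [194, 237, 6, 11, 43] [ 627. -115.  127.] 143.0
bottle [227, 211, 28, 39, 448] centre [465.9 -65.6  37. ] yaw 0.18812729449212534 foot [535.5 -52.4] valve [372.1 -83.5] 166.30676585546757 z [23.05326422 45.54838653]
brass [384. -84.  28.] 18
ridge line [ -1.387 472.278 -68.408] [472.6 -68.6  42.1]
reagent [[523.0, -321.0, 20.0], [624.0, -295.0, 61.0], [649.0, -282.0, 109.0]]
beaker [[630.0, 250.0, 21.0], [652.0, 278.0, 64.0], [693.0, 311.0, 91.0]]
top pipe yaw,pt [ 3.90000e-02  6.63259e+02 -2.92850e+01] y ext -211.2590934576126 143.0313156775971
bar [ 2.60000e-02  6.24158e+02 -5.69570e+01]
stop top [ 5.00000e-03  6.92092e+02 -3.35170e+01] 132 [684.70124231 692.06372656 699.91449751] [-238.0403078    12.37692305]
cheek tops [(array([650., -76.,  89.]), np.float64(619.844653881578), np.int64(29)), (array([654.,   2.,  90.]), np.float64(634.5189370814709), np.int64(27))]
dark [372, 145, 9, 8, 49] [ 621. -311.  130.] 138.0
dark [316, 150, 5, 8, 19] [ 625. -118.  138.] 146.0
bottle [294, 177, 26, 57, 683] centre [481.6 -68.3  39.5] yaw 0.17926922735598683 foot [576.1 -51.1] valve [378.8 -86.9] 200.4591019882435 z [25.34690807 49.22494952]
brass [388. -86.  30.] 30
ridge line [ -1.393 487.043 -68.217] [488.4 -68.1  43.8]
reagent [[530.0, -324.0, 25.0], [610.0, -302.0, 87.0], [636.0, -284.0, 132.0]]
beaker [[631.0, 248.0, 21.0], [676.0, 281.0, 65.0], [695.0, 308.0, 94.0]]
```

Emit:
apply_moves:
  deltas:
    - {"claw": -1,"delta_pos": [0,0,0],"yaw": -0.18}
    - {"claw": -1,"delta_pos": [0,0,0],"yaw": -0.18}
    - {"claw": -1,"delta_pos": [0,0,0],"yaw": -0.18}
    - {"claw": -1,"delta_pos": [0,0,0],"yaw": -0.18}
    - {"claw": -1,"delta_pos": [0,0,0],"yaw": -0.18}
    - {"claw": -1,"delta_pos": [0,0,0],"yaw": -0.18}
    - {"claw": -1,"delta_pos": [0,0,0],"yaw": -0.18}
    - {"claw": -1,"delta_pos": [0,0,0],"yaw": -0.043}
  grip_force: 20

```text
clock: 1.1
eef_pos: [186.9, -596.1, 230.8]
tcp_rot: [-3.141, -0.001, 1.61]
contact_force: [0.2, -0.9, -0.7]
opening: 0.998
grasp_force: 0.0
```

```bash
cat >> h.py <<'E'
B=np.array([686.5,-31.]);YB=.036
def bay(xy): return B+np.array(xy)@np.array([[np.cos(YB),np.sin(YB)],[-np.sin(YB),np.cos(YB)]])
def tobay(xy): return (np.array(xy)-B)@np.array([[np.cos(YB),-np.sin(YB)],[np.sin(YB),np.cos(YB)]])
def d(x,y,z,s=None,frame='bay'):
    s=s or r.sense(); t=np.r_[bay([x,y]) if frame=='bay' else [x,y],z]; R=Ro.from_euler('xyz',s['tcp_rot']).as_matrix()
    return np.round(R.T@(t-s['eef_pos'])/10,2)
def st():
    s=r.sense(); print('t %.2f tcp'%s['clock'],s['eef_pos'].round(1),'bay',tobay(s['eef_pos'][:2]).round(1),'rot',s['tcp_rot'].round(3),'F',s['contact_force'].round(1),'op %.2f gf %.1f'%(s['opening'],s['grasp_force']),'q6 %.2f'%s['qpos'][5])
E
python3 -c "
from h import *
st();print(d(-100,-85,231))"
```

```text
t 1.10 tcp [ 186.9 -596.1  230.8] bay [-519.6 -546.8] rot [-3.141e+00 -1.000e-03  1.610e+00] F [ 0.2 -0.9 -0.7] op 1.00 gf 0.0 q6 -1.31
[4.604e+01 4.212e+01 1.000e-02]
```

Emit:
apply_moves:
  deltas:
    - {"claw": -1,"delta_pos": [4,4,0],"yaw": 0}
    - {"claw": -1,"delta_pos": [4,4,0],"yaw": 0}
    - {"claw": -1,"delta_pos": [4,4,0],"yaw": 0}
    - {"claw": -1,"delta_pos": [4,4,0],"yaw": 0}
    - {"claw": -1,"delta_pos": [4,4,0],"yaw": 0}
    - {"claw": -1,"delta_pos": [4,4,0],"yaw": 0}
    - {"claw": -1,"delta_pos": [4,4,0],"yaw": 0}
    - {"claw": -1,"delta_pos": [4,3,0],"yaw": 0}

```text
clock: 2.1
eef_pos: [486.5, -263.8, 231.1]
tcp_rot: [-3.142, -0.0, 1.607]
contact_force: [0.7, 0.2, 0.1]
opening: 0.997
grasp_force: 0.0
```

Emit:
apply_moves:
  deltas:
    - {"claw": -1,"delta_pos": [4,3,0],"yaw": 0}
    - {"claw": -1,"delta_pos": [4,3,0],"yaw": 0}
    - {"claw": -1,"delta_pos": [4,2,0],"yaw": 0}
    - {"claw": -1,"delta_pos": [2,2,0],"yaw": 0}
    - {"claw": -1,"delta_pos": [0,0,0],"yaw": 0}

```text
clock: 2.72
eef_pos: [580.9, -120.3, 230.9]
tcp_rot: [-3.141, -0.0, 1.609]
contact_force: [-1.4, -0.7, 0.7]
opening: 1.0
grasp_force: 0.0
```

```bash
python3 -c "
from h import *
st();print(d(-100,-85,88))
f=cap('wrist');print({k:v for k,v in f.items() if k not in('img','z_map','s')})
cv2.imwrite('pics/e.png',f['img'])"
```

```text
t 2.73 tcp [ 580.9 -120.3  230.9] bay [-108.7  -85.5] rot [-3.141 -0.     1.609] F [-1.4 -0.7  0.7] op 1.00 gf 0.0 q6 -0.25
[ 0.04  0.87 14.29]
{'fx': 325.19226210127806, 'fy': 325.19226210127806, 'cx': 281.47766387717076, 'cy': 206.31411272409187, 'T_tool_cam': array([[-4.47971820e-04,  9.62919006e-01,  2.69790264e-01,
         6.90174266e+01],
       [ 9.99999896e-01,  4.54679837e-04,  3.76289240e-05,
        -9.05154232e-01],
       [-8.64345872e-05,  2.69790253e-01, -9.62919110e-01,
        -1.40974509e+02],
       [ 0.00000000e+00,  0.00000000e+00,  0.00000000e+00,
         1.00000000e+00]])}
```

View pics/e.png

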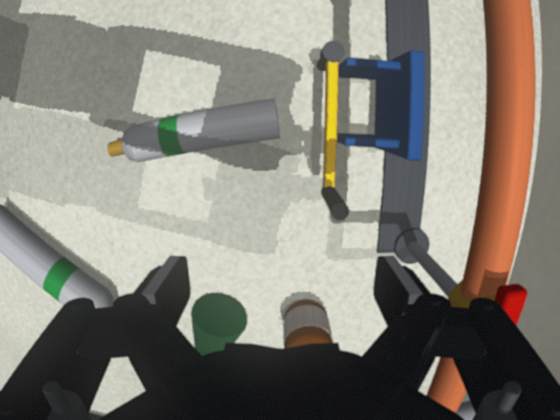

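The wrist view shows the handle top at (340,210), the hinge at (333,50), the bay at (400,105) and the small bottle with its foot at (275,118) and its stub at (116,148). I'll cross-check these with the wrist depth.

```bash
cat >> h.py <<'E'
def wcloud(f):
    z=f['z_map']; v,u=np.mgrid[:z.shape[0],:z.shape[1]]; a=(u-f['cx'])/f['fx'];b=(v-f['cy'])/f['fy'];t=np.hypot(a,b)+1e-9
    k=np.tan(t)/t; p=np.stack([a*k*z,-b*k*z,-z,np.ones_like(z)],-1)@f['T_tool_cam'].T
    w=p[...,:3]@Ro.from_euler('xyz',f['s']['tcp_rot']).as_matrix().T+f['s']['eef_pos']; w[z==0]=np.nan; return w
E
python3 - <<'E'
from h import *
f=ld('wrist');w=wcloud(f)
def at(n,u0,u1,v0,v1):
    p=w[v0:v1,u0:u1].reshape(-1,3);print(n,np.nanmedian(p,0).round(1),'zmax',np.nanmax(p[:,2]).round(1))
at('bench',200,230,30,60);at('handle top',337,344,206,214);at('hinge top',330,338,46,54);at('foot end',268,274,112,126);at('stub',112,120,144,152);at('band',165,172,128,142)
for n,v0 in(('stop',60),('stop',100),('stop',145)): at(n,413,417,v0,v0+5)
at('cheekL',350,385,63,74);at('cheekR',350,385,136,143)
p=w.reshape(-1,3);X,Y,Z=p.T;q=p[(X>370)&(X<600)&(Y>-140)&(Y<0)&(Z>30)&(Z<60)]
l=cv2.fitLine(q[:,:2].astype(np.float32),2,0,.01,.01).ravel();print('bottle axis',l,q[:,0].min(),q[:,0].max(),np.percentile(q[:,2],95))
b=p[(abs(X-655)<15)&(Z>82)&(Z<97)&(Y>-90)&(Y<20)];print('cheeks',[(np.percentile(b[s,1],[5,50,95]).round(1)) for s in (b[:,1]<-30,b[:,1]>-30)])
E
```

```text
bench [497.2  33.8  -1.7] zmax 0.8
handle top [ 624.3 -117.5  138.3] zmax 139.8
hinge top [621.   13.1  81.2] zmax 83.6
foot end [566.4 -52.8  42.1] zmax 43.6
stub [387.1 -83.9  29. ] zmax 30.5
band [458.9 -69.6  42.1] zmax 44.3
stop [687.    5.  108.5] zmax 110.1
stop [688.6 -29.6 108.4] zmax 109.8
stop [691.8 -68.1 108.3] zmax 109.9
cheekL [ 6.539e+02 -5.000e-01  8.130e+01] zmax 90.3
cheekR [655.6 -65.9  87.4] zmax 90.1
bottle axis [ 9.8474288e-01  1.7401563e-01  4.9315100e+02 -6.5980743e+01] 380.43387210462606 575.517832678146 42.84870301472267
cheeks [array([-72.3, -68.4, -64.8]), array([-0.9,  2.4,  6.2])]
```

Emit:
apply_moves:
  deltas:
    - {"claw": -1,"delta_pos": [0,0,4],"yaw": 0}
    - {"claw": -1,"delta_pos": [0,0,4],"yaw": 0}
    - {"claw": -1,"delta_pos": [0,0,0],"yaw": 0}
    - {"claw": -1,"delta_pos": [0,1,0],"yaw": 0}
    - {"claw": -1,"delta_pos": [0,0.8,0],"yaw": 0}
    - {"claw": -1,"delta_pos": [0,0,2],"yaw": 0}
    - {"claw": -1,"delta_pos": [0,0,2],"yaw": 0}
    - {"claw": -1,"delta_pos": [0,0,1.7],"yaw": 0}

```text
clock: 3.78
eef_pos: [599.9, -121.8, 95.4]
tcp_rot: [3.139, 0.001, 1.607]
contact_force: [0.4, -0.4, -0.8]
opening: 1.0
grasp_force: 0.0
```

Emit:
apply_moves:
  deltas:
    - {"claw": -1,"delta_pos": [0,0,0],"yaw": 0}
    - {"claw": 0.3,"delta_pos": [0,0,0],"yaw": 0}
    - {"claw": 1,"delta_pos": [0,0,0],"yaw": 0}
    - {"claw": 1,"delta_pos": [0,0,0],"yaw": 0}
    - {"claw": 1,"delta_pos": [0,0,0],"yaw": 0}
    - {"claw": 1,"delta_pos": [0,0,0],"yaw": 0}
    - {"claw": 1,"delta_pos": [0,0,0],"yaw": 0}

```text
clock: 4.65
eef_pos: [598.3, -121.3, 94.6]
tcp_rot: [3.141, 0.0, 1.607]
contact_force: [0.4, 0.3, 3.6]
opening: 0.152
grasp_force: 21.3
```

```bash
python3 - <<'E'
from h import *
st()
h=np.array([-62,46.]);s=r.sense();p=tobay(s['eef_pos'][:2])-h
g0=np.arctan2(-p[0],-p[1]);print(g0,np.hypot(*p))
P=p+h
for g in np.arange(g0+.2,2.75,.2):
    q=h+131*np.array([-np.sin(g),-np.cos(g)]); print(round(g,2),q.round(),'dy(tool x) %.1f dx(tool y) %.1f'%((q-P)[1]/10,(q-P)[0]/10)); P=q
E
```

```text
t 4.65 tcp [ 598.3 -121.3   94.6] bay [-91.4 -87.1] rot [3.141 0.    1.607] F [0.4 0.3 3.6] op 0.15 gf 21.3 q6 -0.24
0.21724869806578326 136.26489911539733
0.42 [-115.  -74.] dy(tool x) 1.3 dx(tool y) -2.4
0.62 [-138.  -61.] dy(tool x) 1.3 dx(tool y) -2.3
0.82 [-158.  -44.] dy(tool x) 1.7 dx(tool y) -2.0
1.02 [-173.  -23.] dy(tool x) 2.1 dx(tool y) -1.6
1.22 [-185.    1.] dy(tool x) 2.4 dx(tool y) -1.1
1.42 [-191.   26.] dy(tool x) 2.5 dx(tool y) -0.7
1.62 [-193.   52.] dy(tool x) 2.6 dx(tool y) -0.1
1.82 [-189.   78.] dy(tool x) 2.6 dx(tool y) 0.4
2.02 [-180.  103.] dy(tool x) 2.5 dx(tool y) 0.9
2.22 [-167.  125.] dy(tool x) 2.2 dx(tool y) 1.4
2.42 [-149.  144.] dy(tool x) 1.9 dx(tool y) 1.8
2.62 [-128.  159.] dy(tool x) 1.5 dx(tool y) 2.1
```

Emit:
apply_moves:
  deltas:
    - {"claw": 1,"delta_pos": [1,-2.4,0],"yaw": 0}
    - {"claw": 1,"delta_pos": [1.3,-2.3,0],"yaw": 0}
    - {"claw": 1,"delta_pos": [1.7,-2,0],"yaw": 0}
    - {"claw": 1,"delta_pos": [2.1,-1.6,0],"yaw": 0}
    - {"claw": 1,"delta_pos": [2.4,-1.1,0],"yaw": 0}
    - {"claw": 1,"delta_pos": [2.5,-0.7,0],"yaw": 0}
    - {"claw": 1,"delta_pos": [2.6,-0.1,0],"yaw": 0}
    - {"claw": 1,"delta_pos": [2.6,0.4,0],"yaw": 0}

```text
clock: 5.65
eef_pos: [493.1, 37.6, 94.3]
tcp_rot: [-3.14, 0.0, 1.606]
contact_force: [-0.1, -2.4, 4.2]
opening: 0.156
grasp_force: 21.4
```

Emit:
apply_moves:
  deltas:
    - {"claw": 1,"delta_pos": [2.5,0.9,0],"yaw": 0}
    - {"claw": 1,"delta_pos": [2.2,1.4,0],"yaw": 0}
    - {"claw": 1,"delta_pos": [1.9,1.8,0],"yaw": 0}
    - {"claw": 1,"delta_pos": [1,1.4,0],"yaw": 0}
    - {"claw": 1,"delta_pos": [0,0,0],"yaw": 0}
    - {"claw": -1,"delta_pos": [0,0,0],"yaw": 0}
    - {"claw": -1,"delta_pos": [0,0,0],"yaw": 0}
    - {"claw": -1,"delta_pos": [0,0,0],"yaw": 0}

```text
clock: 6.65
eef_pos: [546.7, 114.7, 94.3]
tcp_rot: [3.141, 0.0, 1.606]
contact_force: [-0.6, 0.4, 0.5]
opening: 0.784
grasp_force: 0.0
```

Emit:
apply_moves:
  deltas:
    - {"claw": -1,"delta_pos": [0,0,0],"yaw": 0}
    - {"claw": -1,"delta_pos": [0,0,-4],"yaw": 0}
    - {"claw": -1,"delta_pos": [0,0,-4],"yaw": 0}
    - {"claw": -1,"delta_pos": [0,0,-2],"yaw": 0}
    - {"claw": -1,"delta_pos": [0,0,0],"yaw": 0}

```text
clock: 7.28
eef_pos: [547.7, 115.0, 195.9]
tcp_rot: [3.138, -0.001, 1.606]
contact_force: [-0.0, -0.1, -0.1]
opening: 0.995
grasp_force: 0.0
```

```bash
python3 - <<'E'
from h import *
st()
f=cap('top');cv2.imwrite('pics/f.png',cv2.resize(f['img'][100:260,180:420],None,fx=3,fy=3))
print(d(387,-84.5,150,frame='w'))
E
```

```text
t 7.28 tcp [547.7 115.  195.9] bay [-133.5  151. ] rot [ 3.138e+00 -1.000e-03  1.606e+00] F [-0.  -0.1 -0.1] op 0.99 gf 0.0 q6 0.17
[-19.36 -16.68   4.42]
```

View pics/f.png

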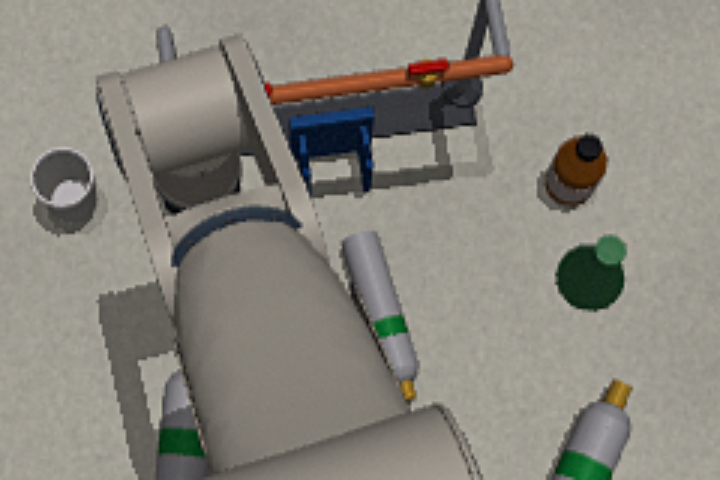

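The gate stands wide open (hidden under the arm), and the bottle has not moved, with its stub at crop (408,390). Next I'll move over the stub.

Emit:
apply_moves:
  deltas:
    - {"claw": -1,"delta_pos": [-4,-3.4,0],"yaw": 0}
    - {"claw": -1,"delta_pos": [-4,-3.4,0],"yaw": 0}
    - {"claw": -1,"delta_pos": [-4,-3.4,0],"yaw": 0}
    - {"claw": -1,"delta_pos": [-4,-3.4,0],"yaw": 0}
    - {"claw": -1,"delta_pos": [-3.4,-3.1,0],"yaw": 0}
    - {"claw": -1,"delta_pos": [0,0,0],"yaw": 0.18}
    - {"claw": -1,"delta_pos": [0,0,0],"yaw": 0.18}
    - {"claw": -1,"delta_pos": [0,0,0],"yaw": 0.18}

```text
clock: 8.32
eef_pos: [385.7, -84.9, 193.0]
tcp_rot: [-3.14, 0.001, 1.06]
contact_force: [-0.6, -0.5, 1.2]
opening: 1.003
grasp_force: 0.0
```

Emit:
apply_moves:
  deltas:
    - {"claw": -1,"delta_pos": [0,0,0],"yaw": 0.18}
    - {"claw": -1,"delta_pos": [0,0,0],"yaw": 0.18}
    - {"claw": -1,"delta_pos": [0,0,0],"yaw": 0.18}
    - {"claw": -1,"delta_pos": [0,0,0],"yaw": 0.18}
    - {"claw": -1,"delta_pos": [0,0,0],"yaw": 0.17}
    - {"claw": -1,"delta_pos": [0,0,0],"yaw": 0}

```text
clock: 9.07
eef_pos: [385.9, -84.7, 193.2]
tcp_rot: [-3.141, 0.002, 0.178]
contact_force: [-0.8, 0.4, 0.6]
opening: 1.001
grasp_force: 0.0
```

```bash
python3 - <<'E'
from h import *
st()
f=cap('wrist');w=wcloud(f);p=w.reshape(-1,3);X,Y,Z=p.T
q=p[(X>370)&(X<600)&(Y>-140)&(Y<0)&(Z>30)&(Z<60)]
l=cv2.fitLine(q[:,:2].astype(np.float32),2,0,.01,.01).ravel();print('axis',l,q[:,0].min(),q[:,0].max())
hsv=cv2.cvtColor(f['img'],cv2.COLOR_BGR2HSV).reshape(-1,3)
b=p[(abs(hsv[:,0].astype(int)-22)<7)&(hsv[:,1]>110)&(X>360)&(X<410)&(Y>-120)&(Y<-50)&(Z>5)&(Z<50)]
print('brass',len(b),b.mean(0) if len(b) else 0,np.percentile(b,[3,97],axis=0))
print(d(387,-84.5,14,frame='w'))
E
```

```text
t 9.07 tcp [385.9 -84.7 193.2] bay [-302.4  -42.9] rot [-3.141e+00  2.000e-03  1.780e-01] F [-0.8  0.4  0.6] op 1.00 gf 0.0 q6 1.17
axis [ 9.8468149e-01  1.7436281e-01  4.8023651e+02 -6.8276878e+01] 377.3277557638552 568.4250332160162
brass 293 [386.63686788 -85.01761885  28.1657429 ] [[377.43975443 -92.4652469   24.54751979]
 [395.49325321 -77.75732555  30.29425404]]
[1.300e-01 1.000e-02 1.793e+01]
```

Emit:
apply_moves:
  deltas:
    - {"claw": -1,"delta_pos": [0,0,5],"yaw": 0}
    - {"claw": -1,"delta_pos": [0,0,5],"yaw": 0}
    - {"claw": -1,"delta_pos": [0,0,4],"yaw": 0}
    - {"claw": -1,"delta_pos": [0,0,2.5],"yaw": 0}
    - {"claw": -1,"delta_pos": [0,0,1.4],"yaw": 0}
    - {"claw": -1,"delta_pos": [0,0,0],"yaw": 0}
    - {"claw": 0,"delta_pos": [0,0,0],"yaw": 0}
    - {"claw": 1,"delta_pos": [0,0,0],"yaw": 0}

```text
clock: 10.12
eef_pos: [387.2, -85.0, 15.9]
tcp_rot: [3.141, -0.001, 0.178]
contact_force: [0.7, -0.3, 0.0]
opening: 0.609
grasp_force: 0.0
```

Emit:
apply_moves:
  deltas:
    - {"claw": 1,"delta_pos": [0,0,0],"yaw": 0}
    - {"claw": 1,"delta_pos": [0,0,0],"yaw": 0}
    - {"claw": 1,"delta_pos": [0,0,0],"yaw": 0}
    - {"claw": 1,"delta_pos": [0,0,0],"yaw": 0}
    - {"claw": 1,"delta_pos": [0,0,0],"yaw": 0}
  grip_force: 25

```text
clock: 10.75
eef_pos: [386.9, -84.9, 15.6]
tcp_rot: [3.141, -0.0, 0.177]
contact_force: [-1.7, -0.1, 6.8]
opening: 0.194
grasp_force: 31.5
```

```bash
python3 - <<'E'
from h import *
st()
# aligned target: foot at bay (-30,0): stub s=192 at (-222,0)
print(d(-250,0,14),d(-222,0,14))
E
```

```text
t 10.75 tcp [386.9 -84.9  15.6] bay [-301.4  -43.1] rot [ 3.141 -0.     0.177] F [-1.7 -0.1  6.8] op 0.19 gf 31.5 q6 1.17
[ 5.69 -3.55  0.17] [ 8.47 -3.15  0.17]
```

Emit:
apply_moves:
  deltas:
    - {"claw": 1,"delta_pos": [0,0,0],"yaw": 0}
    - {"claw": 1,"delta_pos": [0,0,0],"yaw": 0.05}
    - {"claw": 1,"delta_pos": [0,0,0],"yaw": 0.05}
    - {"claw": 1,"delta_pos": [0,0,0],"yaw": 0.041}
    - {"claw": 1,"delta_pos": [0,-1.5,0],"yaw": 0}
    - {"claw": 1,"delta_pos": [0,-1.5,0],"yaw": 0}
    - {"claw": 1,"delta_pos": [0,-1.3,0],"yaw": 0}
    - {"claw": 1,"delta_pos": [0,0,0],"yaw": 0}
  grip_force: 60

```text
clock: 11.75
eef_pos: [386.0, -41.3, 15.7]
tcp_rot: [-3.142, -0.002, 0.037]
contact_force: [-0.4, 4.3, 6.0]
opening: 0.181
grasp_force: 62.4
```

```bash
cat >> h.py <<'E'
def bottle(n='scene'):
    f=cap(n); w=wcloud(f) if n=='wrist' else cloud(f); p=w.reshape(-1,3); b=np.c_[tobay(p[:,:2]),p[:,2]]
    q=b[(b[:,0]>-330)&(b[:,0]<-1)&(abs(b[:,1])<27)&(b[:,2]>8)&(b[:,2]<60)]
    return f,b,q
E
python3 - <<'E'
from h import *
st()
for n in('scene','wrist'):
    f,b,q=bottle(n); t=q[(q[:,2]>36)&(q[:,2]<56)]
    if len(t)>20:
        l=cv2.fitLine(t[:,:2].astype(np.float32),2,0,.01,.01).ravel()
        print(n,len(t),'x',np.percentile(t[:,0],[1,99]).round(1),'slope',(l[1]/l[0]).round(3),'y at x0-40',round(l[3]+l[1]/l[0]*(-60-l[2]),1),'topz',np.percentile(t[:,2],90).round(1))
cv2.imwrite('pics/g.png',f['img'])
E
```

```text
t 11.75 tcp [386.  -41.3  15.7] bay [-300.7    0.6] rot [-3.142e+00 -2.000e-03  3.700e-02] F [-0.4  4.3  6. ] op 0.18 gf 62.4 q6 1.42
scene 346 x [-303.8 -113.1] slope 0.023 y at x0-40 7.1 topz 47.0
wrist 22090 x [-305.6 -190.1] slope 0.004 y at x0-40 2.0 topz 42.9
```

View pics/g.png

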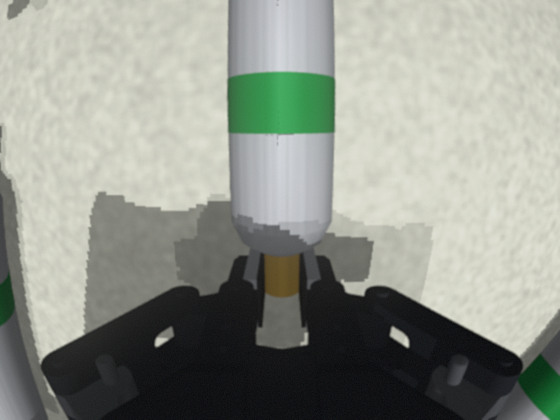

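The wrist view shows the pads gripping the stub at (283,270) and the bottle straight ahead, so it is aligned. Next I'll slide it to the stop.

Emit:
apply_moves:
  deltas:
    - {"claw": 1,"delta_pos": [2,0,0],"yaw": 0}
    - {"claw": 1,"delta_pos": [2,0,0],"yaw": 0}
    - {"claw": 1,"delta_pos": [2,0,0],"yaw": 0}
    - {"claw": 1,"delta_pos": [2,0,0],"yaw": 0}
    - {"claw": 1,"delta_pos": [1.5,0,0],"yaw": 0}
    - {"claw": 1,"delta_pos": [0.5,0,0],"yaw": 0}
    - {"claw": 1,"delta_pos": [0,0,0],"yaw": 0}

```text
clock: 12.72
eef_pos: [483.8, -38.2, 15.6]
tcp_rot: [-3.141, 0.003, 0.036]
contact_force: [-6.4, -0.6, 13.0]
opening: 0.179
grasp_force: 64.3
```

Emit:
apply_moves:
  deltas:
    - {"claw": 1,"delta_pos": [0.3,0,0],"yaw": 0}
    - {"claw": 1,"delta_pos": [0,0,0],"yaw": 0}

```text
clock: 12.98
eef_pos: [485.2, -38.0, 15.5]
tcp_rot: [-3.141, 0.005, 0.036]
contact_force: [-11.0, 0.5, 17.3]
opening: 0.183
grasp_force: 65.0
```

Emit:
apply_moves:
  deltas:
    - {"claw": 1,"delta_pos": [0.3,0,0],"yaw": 0}
    - {"claw": 1,"delta_pos": [0,0,0],"yaw": 0}

```text
clock: 13.22
eef_pos: [488.2, -37.9, 15.6]
tcp_rot: [-3.141, 0.005, 0.036]
contact_force: [-10.1, 0.1, 18.2]
opening: 0.188
grasp_force: 65.1
```

Emit:
apply_moves:
  deltas:
    - {"claw": 1,"delta_pos": [0.3,0,0],"yaw": 0}
    - {"claw": 1,"delta_pos": [0,0,0],"yaw": 0}

```text
clock: 13.48
eef_pos: [491.2, -37.8, 15.6]
tcp_rot: [-3.141, 0.005, 0.036]
contact_force: [-11.1, -0.3, 17.3]
opening: 0.183
grasp_force: 65.1
```

```bash
python3 - <<'E'
from h import *
st()
for n in('top','scene'):
    f,b,q=bottle(n); w=b.reshape(420,560,3); hsv=cv2.cvtColor(f['img'],cv2.COLOR_BGR2HSV)
    g=(abs(hsv[...,0].astype(int)-65)<20)&(hsv[...,1]>110)&(w[...,0]>-200)&(w[...,0]<-40)&(abs(w[...,1])<40)&(w[...,2]<70)
    print(n,'band',g.sum(),np.nanmedian(w[g],0))
    t=q[(q[:,2]>36)&(q[:,2]<56)]; print('x',np.percentile(t[:,0],[1,99]).round(1),len(t))
f,b,q=bottle('wrist'); w=b.reshape(420,560,3); hsv=cv2.cvtColor(f['img'],cv2.COLOR_BGR2HSV)
g=(abs(hsv[...,0].astype(int)-65)<20)&(hsv[...,1]>110)&(w[...,0]>-200)&(abs(w[...,1])<40)&(w[...,2]<70)
print('band rows',np.where(g.sum(1)>50)[0][[0,-1]],'x',np.nanpercentile(w[g][:,0],[2,98]),'topz',np.nanpercentile(w[g][:,2],95))
E
```

```text
t 13.47 tcp [491.2 -37.8  15.6] bay [-195.4    0.2] rot [-3.141  0.005  0.036] F [-11.1  -0.3  17.3] op 0.18 gf 65.1 q6 1.46
top band 0 [nan nan nan]
x [-35.9  -2.7] 89
scene band 16 [-117.55863457   18.17674316   34.84987423]
x [-197.5  -29.5] 293
band rows [ 74 133] x [-132.91502832 -112.48390614] topz 43.01008423282819
  return np.nanmean(a, axis, out=out, keepdims=keepdims)
```

Emit:
apply_moves:
  deltas:
    - {"claw": 1,"delta_pos": [0.3,0,0],"yaw": 0}
    - {"claw": 1,"delta_pos": [0,0,0],"yaw": 0}

```text
clock: 13.88
eef_pos: [494.2, -37.7, 15.6]
tcp_rot: [-3.141, 0.005, 0.036]
contact_force: [-11.3, 0.4, 17.6]
opening: 0.183
grasp_force: 65.0
```

Emit:
apply_moves:
  deltas:
    - {"claw": 1,"delta_pos": [0.2,0,0],"yaw": 0}
    - {"claw": 1,"delta_pos": [0,0,0],"yaw": 0}

```text
clock: 14.12
eef_pos: [495.6, -37.7, 15.5]
tcp_rot: [-3.141, 0.006, 0.036]
contact_force: [-12.6, 0.8, 19.5]
opening: 0.181
grasp_force: 65.3
```

Emit:
apply_moves:
  deltas:
    - {"claw": 1,"delta_pos": [0.2,0,0],"yaw": 0}
    - {"claw": 1,"delta_pos": [0,0,0],"yaw": 0}

```text
clock: 14.38
eef_pos: [495.6, -37.6, 15.4]
tcp_rot: [-3.141, 0.01, 0.036]
contact_force: [-18.2, -1.5, 27.4]
opening: 0.179
grasp_force: 66.9
```

Emit:
apply_moves:
  deltas:
    - {"claw": 1,"delta_pos": [0.2,0,0],"yaw": 0}
    - {"claw": 1,"delta_pos": [0,0,0],"yaw": 0}

```text
clock: 14.62
eef_pos: [495.6, -37.6, 15.4]
tcp_rot: [-3.141, 0.014, 0.036]
contact_force: [-26.6, -3.2, 35.0]
opening: 0.185
grasp_force: 68.3
```

Emit:
apply_moves:
  deltas:
    - {"claw": 1,"delta_pos": [-0.5,0,0],"yaw": 0}
    - {"claw": 1,"delta_pos": [0,0,0],"yaw": 0}
    - {"claw": 1,"delta_pos": [0,0,0],"yaw": 0}
  grip_force: 20

```text
clock: 15.0
eef_pos: [495.6, -37.7, 15.6]
tcp_rot: [-3.141, 0.004, 0.036]
contact_force: [-9.6, -0.7, 15.9]
opening: 0.179
grasp_force: 64.4
```

```bash
cat > path.py <<'E'
from h import *
def P(th,L=191,k=70):
    t=np.radians(th);s,c=np.sin(t),np.cos(t); return np.array([-k*s+22*s-L*c,22*c+L*s-6.4])
if __name__=='__main__':
    st(); th=[0,3,7,11,15,19,23,27,31,35,39,43,47,51,55,59,63,67,71,75,78,80,82]
    s=r.sense();p=np.r_[tobay(s['eef_pos'][:2])[0],s['eef_pos'][2]]
    for a in th: q=P(a); print(a,q.round(1),'tool x %.2f z %.2f'%((q-p)[0]/10,-(q-p)[1]/10)); p=q
E
python3 path.py
```

```text
t 15.00 tcp [495.6 -37.7  15.6] bay [-191.     0.2] rot [-3.141  0.004  0.036] F [-9.6 -0.7 15.9] op 0.18 gf 64.4 q6 1.46
0 [-191.    15.6] tool x 0.00 z -0.00
3 [-193.3   25.6] tool x -0.23 z -1.00
7 [-195.4   38.7] tool x -0.22 z -1.31
11 [-196.6   51.6] tool x -0.12 z -1.29
15 [-196.9   64.3] tool x -0.03 z -1.26
19 [-196.2   76.6] tool x 0.07 z -1.23
23 [-194.6   88.5] tool x 0.16 z -1.19
27 [-192.    99.9] tool x 0.26 z -1.14
31 [-188.4  110.8] tool x 0.35 z -1.09
35 [-184.   121.2] tool x 0.45 z -1.03
39 [-178.6  130.9] tool x 0.53 z -0.97
43 [-172.4  140. ] tool x 0.62 z -0.91
47 [-165.4  148.3] tool x 0.71 z -0.83
51 [-157.5  155.9] tool x 0.79 z -0.76
55 [-148.9  162.7] tool x 0.86 z -0.68
59 [-139.5  168.6] tool x 0.94 z -0.60
63 [-129.5  173.8] tool x 1.00 z -0.51
67 [-118.8  178. ] tool x 1.07 z -0.42
71 [-107.6  181.4] tool x 1.12 z -0.33
75 [-95.8 183.8] tool x 1.18 z -0.24
78 [-86.7 185. ] tool x 0.91 z -0.12
80 [-80.4 185.5] tool x 0.62 z -0.05
82 [-74.1 185.8] tool x 0.63 z -0.03
```

Emit:
apply_moves:
  deltas:
    - {"claw": 0.5,"delta_pos": [0,0,0],"yaw": 0}
    - {"claw": 0.5,"delta_pos": [0,0,0],"yaw": 0}
    - {"claw": 1,"delta_pos": [0,0,0],"yaw": 0}
    - {"claw": 1,"delta_pos": [0,0,0],"yaw": 0}
    - {"claw": 1,"delta_pos": [0,0,0],"yaw": 0}
  grip_force: 20

```text
clock: 15.62
eef_pos: [495.9, -37.8, 14.9]
tcp_rot: [-3.141, 0.004, 0.036]
contact_force: [-6.7, -0.5, 4.8]
opening: 0.199
grasp_force: 34.2
```

Emit:
apply_moves:
  deltas:
    - {"claw": 1,"delta_pos": [-0.2,0,-1],"yaw": 0}
    - {"claw": 1,"delta_pos": [-0.2,0,-1.3],"yaw": 0}
    - {"claw": 1,"delta_pos": [-0.1,0,-1.3],"yaw": 0}
    - {"claw": 1,"delta_pos": [0,0,0],"yaw": 0}

```text
clock: 16.12
eef_pos: [494.3, -38.1, 52.8]
tcp_rot: [3.141, -0.003, 0.036]
contact_force: [-0.2, 0.5, -3.3]
opening: 0.199
grasp_force: 22.0
```

```bash
cat > look.py <<'E'
import sys
from path import *
st(); f=cap('scene'); w=cloud(f); b=np.concatenate([tobay(w[...,:2].reshape(-1,2)).reshape(420,560,2),w[...,2:]],-1)
q=b[(abs(b[...,1])<30)&(b[...,0]<-3)&(b[...,0]>-215)&(b[...,2]>3)&(b[...,2]<200)]
hsv=cv2.cvtColor(f['img'],cv2.COLOR_BGR2HSV).astype(int)
m=(hsv[...,1]<60)&(hsv[...,2]>90)&(abs(b[...,1])<30)&(b[...,0]<0)&(b[...,0]>-215)&(b[...,2]>4)&(b[...,2]<210)
print('grey',m.sum(),np.percentile(b[m],[2,50,98],axis=0).round(0).tolist())
g=(abs(hsv[...,0]-65)<20)&(hsv[...,1]>110)&(b[...,0]>-200)&(b[...,0]<0)&(abs(b[...,1])<40)
print('band',g.sum(),np.nanmedian(b[g],0).round(1) if g.any() else '')
cv2.imwrite('pics/'+sys.argv[1],cv2.resize(f['img'][150:340,130:330],None,fx=4,fy=3))
E
python3 look.py h.png
```

```text
t 16.12 tcp [494.3 -38.1  52.8] bay [-192.4   -0.2] rot [ 3.141e+00 -3.000e-03  3.600e-02] F [-0.2  0.5 -3.3] op 0.20 gf 22.0 q6 1.45
grey 342 [[-170.0, -18.0, 41.0], [-91.0, 5.0, 56.0], [-29.0, 21.0, 76.0]]
band 5 [-113.6   17.9   50. ]
```

View pics/h.png

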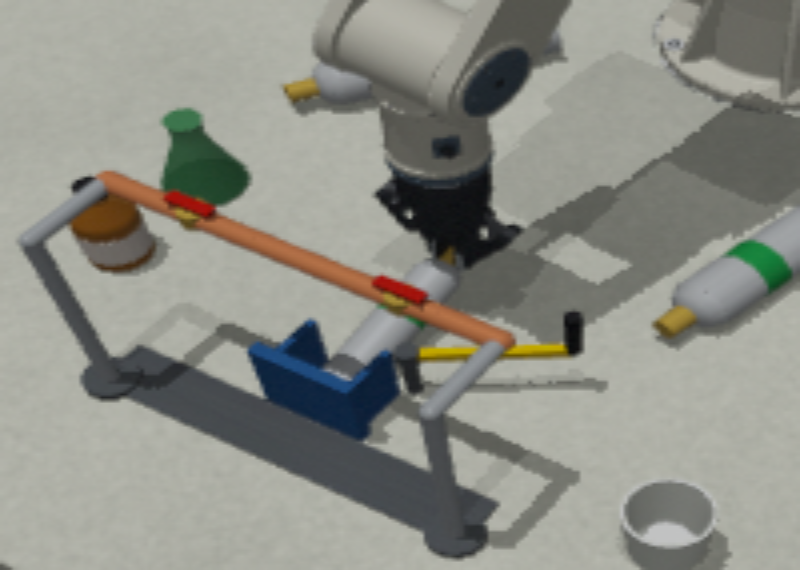

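The crop shows the bottle lifting by its stub at (445,255), with its foot in the bay at (345,365). The gate is open to the left. It pivots freely in the grip, so I'll continue the arc.

Emit:
apply_moves:
  deltas:
    - {"claw": 1,"delta_pos": [-0.2,0,-1.2],"yaw": 0}
    - {"claw": 1,"delta_pos": [-0.1,0,-1.2],"yaw": 0}
    - {"claw": 1,"delta_pos": [0,0,-1.2],"yaw": 0}
    - {"claw": 1,"delta_pos": [0.2,0,-1.1],"yaw": 0}
    - {"claw": 1,"delta_pos": [0.3,0,-1.1],"yaw": 0}
    - {"claw": 1,"delta_pos": [0.4,0,-1],"yaw": 0}
    - {"claw": 1,"delta_pos": [0.5,0,-1],"yaw": 0}
    - {"claw": 1,"delta_pos": [0,0,0],"yaw": 0}

```text
clock: 17.18
eef_pos: [504.8, -37.7, 130.1]
tcp_rot: [3.141, -0.001, 0.036]
contact_force: [-1.5, -0.1, -1.7]
opening: 0.198
grasp_force: 19.9
```

Emit:
apply_moves:
  deltas:
    - {"claw": 1,"delta_pos": [0.6,0,-0.9],"yaw": 0}
    - {"claw": 1,"delta_pos": [0.7,0,-0.8],"yaw": 0}
    - {"claw": 1,"delta_pos": [0.8,0,-0.7],"yaw": 0}
    - {"claw": 1,"delta_pos": [0.8,0,-0.7],"yaw": 0}
    - {"claw": 1,"delta_pos": [0.9,0,-0.6],"yaw": 0}
    - {"claw": 1,"delta_pos": [0,0,0],"yaw": 0}

```text
clock: 17.92
eef_pos: [543.1, -36.2, 166.8]
tcp_rot: [3.141, -0.001, 0.036]
contact_force: [0.2, 0.1, -2.0]
opening: 0.2
grasp_force: 19.7
```

```bash
python3 look.py i.png
```

```text
t 17.93 tcp [543.1 -36.2 166.8] bay [-1.435e+02 -1.000e-01] rot [ 3.141e+00 -1.000e-03  3.600e-02] F [ 0.2  0.1 -2. ] op 0.20 gf 19.7 q6 1.47
grey 363 [[-146.0, -17.0, 5.0], [-79.0, 5.0, 95.0], [-45.0, 21.0, 167.0]]
band 0
```

View pics/i.png

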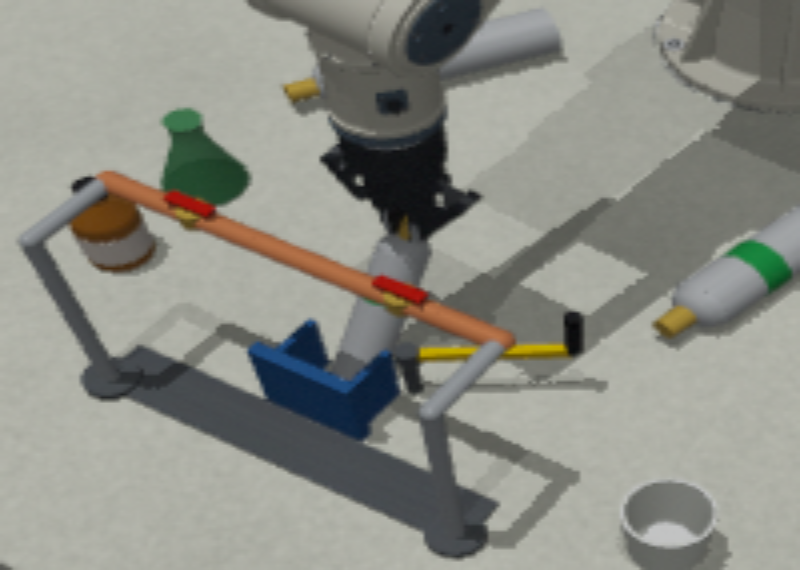

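The crop shows the bottle at about 57°, with its foot in the bay at (350,360) and its stub held at (405,225). Continuing.

Emit:
apply_moves:
  deltas:
    - {"claw": 1,"delta_pos": [0.9,0,-0.5],"yaw": 0}
    - {"claw": 1,"delta_pos": [1,0,-0.4],"yaw": 0}
    - {"claw": 1,"delta_pos": [1.1,0,-0.4],"yaw": 0}
    - {"claw": 1,"delta_pos": [1.1,0,-0.3],"yaw": 0}
    - {"claw": 1,"delta_pos": [1.1,0,-0.2],"yaw": 0}
    - {"claw": 1,"delta_pos": [0,0,0],"yaw": 0}

```text
clock: 18.73
eef_pos: [595.0, -34.4, 184.4]
tcp_rot: [3.142, -0.001, 0.036]
contact_force: [0.1, -0.5, -1.2]
opening: 0.198
grasp_force: 19.8
```

Emit:
apply_moves:
  deltas:
    - {"claw": 1,"delta_pos": [0.6,0,-0.1],"yaw": 0}
    - {"claw": 1,"delta_pos": [0.6,0,0],"yaw": 0}
    - {"claw": 1,"delta_pos": [0.4,0,0],"yaw": 0}
    - {"claw": 1,"delta_pos": [0,0,0],"yaw": 0}

```text
clock: 19.23
eef_pos: [610.7, -33.9, 185.9]
tcp_rot: [3.141, -0.001, 0.036]
contact_force: [-2.4, 0.3, 5.7]
opening: 0.2
grasp_force: 20.5
```

```bash
cat > tilt.py <<'E'
from path import *
st()
for n in('scene','top'):
    f=cap(n); w=cloud(f); b=np.concatenate([tobay(w[...,:2].reshape(-1,2)).reshape(420,560,2),w[...,2:]],-1)
    hsv=cv2.cvtColor(f['img'],cv2.COLOR_BGR2HSV).astype(int)
    m=(hsv[...,1]<60)&(hsv[...,2]>90)&(abs(b[...,1])<28)&(b[...,0]<0)&(b[...,0]>-130)&(b[...,2]>15)&(b[...,2]<205)
    p=b[m]
    for lo in range(15,205,20):
        q=p[(p[:,2]>=lo)&(p[:,2]<lo+20)]
        if len(q)>4: print(n,lo,len(q),np.percentile(q[:,0],[5,50,95]).round(0),np.percentile(q[:,1],[5,95]).round(0))
E
python3 tilt.py
```

```text
t 19.23 tcp [610.7 -33.9 185.9] bay [-75.9  -0.1] rot [ 3.141e+00 -1.000e-03  3.600e-02] F [-2.4  0.3  5.7] op 0.20 gf 20.5 q6 1.48
scene 75 12 [-75. -48. -46.] [-17.  20.]
scene 95 16 [-59. -48. -45.] [-17.  18.]
scene 115 13 [-56. -52. -50.] [-17.  11.]
scene 135 25 [-57. -53. -50.] [-7. 11.]
scene 155 14 [-71. -56. -54.] [-9.  7.]
```

Emit:
apply_moves:
  deltas:
    - {"claw": 0.5,"delta_pos": [0,0,0],"yaw": 0}
    - {"claw": 0.4,"delta_pos": [0,0,0],"yaw": 0}
    - {"claw": 0.2,"delta_pos": [0,0,0],"yaw": 0}
    - {"claw": 0,"delta_pos": [0,0,0],"yaw": 0}
    - {"claw": 0,"delta_pos": [0,0,0],"yaw": 0}

```text
clock: 19.95
eef_pos: [610.0, -33.8, 185.2]
tcp_rot: [-3.142, 0.0, 0.036]
contact_force: [-1.0, 0.0, -0.2]
opening: 0.501
grasp_force: 0.0
```

```bash
python3 tilt.py
```

```text
t 19.95 tcp [610.  -33.8 185.2] bay [-76.6  -0.1] rot [-3.142  0.     0.036] F [-1.   0.  -0.2] op 0.50 gf 0.0 q6 1.48
scene 155 56 [-44. -15.  -9.] [-14.  18.]
scene 175 35 [-55. -20. -14.] [-15.  16.]
```

```bash
cat > up.py <<'E'
from path import *
import sys
st()
P=[]
for n in('scene','top','wrist'):
    f=cap(n); w=wcloud(f) if n=='wrist' else cloud(f); b=np.concatenate([tobay(w[...,:2].reshape(-1,2)).reshape(420,560,2),w[...,2:]],-1)
    hsv=cv2.cvtColor(f['img'],cv2.COLOR_BGR2HSV).astype(int)
    k=(abs(b[...,1])<34)&(b[...,0]<60)&(b[...,0]>-130)
    br=k&(abs(hsv[...,0]-22)<7)&(hsv[...,1]>100)&(b[...,2]>150)&(b[...,2]<215)
    if br.any(): print(n,'brass',br.sum(),np.percentile(b[br],[5,50,95],axis=0).round(0).tolist())
    m=k&(hsv[...,1]<60)&(hsv[...,2]>80)&(b[...,2]>15)&(b[...,2]<205); p=b[m]
    for lo in range(15,205,20):
        q=p[(p[:,2]>=lo)&(p[:,2]<lo+20)]
        if len(q)>4: print(n,lo,len(q),np.percentile(q[:,0],[5,50,95]).round(0),np.percentile(q[:,1],[5,95]).round(0))
    g=k&(abs(hsv[...,0]-65)<20)&(hsv[...,1]>100)&(b[...,2]>30)
    if g.any(): print(n,'band',g.sum(),np.percentile(b[g],[5,50,95],axis=0).round(0).tolist())
    cv2.imwrite('pics/%s_%s.png'%(sys.argv[1],n),f['img'])
E
python3 up.py j
```

```text
t 20.05 tcp [610.  -33.8 185.2] bay [-76.6  -0. ] rot [-3.142  0.     0.036] F [-0.1  0.1  0.3] op 0.50 gf 0.0 q6 1.48
scene brass 6 [[-49.0, -1.0, 186.0], [-47.0, 3.0, 191.0], [-47.0, 8.0, 195.0]]
scene 35 9 [-32. -29. -26.] [-6. 12.]
scene 55 30 [-38. -29. -26.] [-3. 19.]
scene 75 32 [-41. -32. -28.] [-1. 20.]
scene 95 12 [-40. -33. -29.] [-0. 20.]
scene 115 5 [-58. -38. -30.] [ 4. 19.]
scene 135 35 [-47. -35. -31.] [-1. 22.]
scene 155 79 [-55. -40. -32.] [-16.  21.]
scene 175 37 [-59. -45. -37.] [-12.  14.]
scene band 48 [[-52.0, -8.0, 107.0], [-36.0, 14.0, 118.0], [-29.0, 22.0, 128.0]]
wrist brass 813 [[-77.0, -7.0, 198.0], [-71.0, 0.0, 199.0], [-67.0, 7.0, 200.0]]
wrist 15 214 [-33. -27.  -2.] [-15.  31.]
wrist 35 144 [-33. -30. -27.] [-12.  12.]
wrist 55 41 [-32. -31. -30.] [-6.  7.]
wrist 75 6 [-30. -29. -27.] [-17.  34.]
wrist 155 25 [-81. -79. -78.] [-13.  13.]
wrist 175 116 [-88. -77. -71.] [-31.  24.]
wrist 195 229 [-88. -67. -66.] [-33.  28.]
```

Emit:
apply_moves:
  deltas:
    - {"claw": 0,"delta_pos": [0,0,0],"yaw": 0}
    - {"claw": 0,"delta_pos": [0,0,0],"yaw": 0}
    - {"claw": 0,"delta_pos": [0,0,0],"yaw": 0}
    - {"claw": 0,"delta_pos": [0,0,-2],"yaw": 0}
    - {"claw": -1,"delta_pos": [0,0,-3],"yaw": 0}
    - {"claw": -1,"delta_pos": [0,0,-3],"yaw": 0}
    - {"claw": -1,"delta_pos": [-3,0,0],"yaw": 0}
    - {"claw": -1,"delta_pos": [-3,0,0],"yaw": 0}

```text
clock: 21.2
eef_pos: [549.5, -36.0, 265.6]
tcp_rot: [3.142, -0.001, 0.036]
contact_force: [-0.4, -0.8, 0.9]
opening: 1.001
grasp_force: 0.0
```

```bash
python3 up.py k
```

```text
t 21.20 tcp [549.5 -36.  265.6] bay [-137.1   -0. ] rot [ 3.142e+00 -1.000e-03  3.600e-02] F [-0.4 -0.8  0.9] op 1.00 gf 0.0 q6 1.47
scene brass 1 [[-51.0, -1.0, 186.0], [-51.0, -1.0, 186.0], [-51.0, -1.0, 186.0]]
scene 35 10 [-30. -29. -28.] [-8. 12.]
scene 55 31 [-39. -30. -28.] [-3. 20.]
scene 75 34 [-60. -33. -28.] [ 0. 20.]
scene 95 12 [-42. -34. -32.] [ 4. 20.]
scene 115 6 [-47. -41. -39.] [-16.  20.]
scene 135 39 [-66. -39. -34.] [-4. 20.]
scene 155 64 [-56. -42. -35.] [-10.  21.]
scene 175 39 [-54. -47. -41.] [-13.  13.]
scene band 50 [[-55.0, -6.0, 109.0], [-37.0, 15.0, 120.0], [-32.0, 22.0, 129.0]]
wrist brass 636 [[-52.0, -7.0, 195.0], [-44.0, 1.0, 198.0], [-37.0, 8.0, 200.0]]
wrist 15 8 [-66. -55. -39.] [-33.  32.]
wrist 35 11 [-66. -35. -26.] [-32.  20.]
wrist 55 13 [-66. -35. -29.] [ 1. 31.]
wrist 115 16 [-66. -65. -60.] [-14.  13.]
wrist 135 12 [-66. -65. -64.] [-8. 10.]
wrist 155 1355 [-64. -51. -29.] [-18.  19.]
wrist 175 481 [-57. -50. -33.] [-12.  13.]
wrist band 44 [[-130.0, -31.0, 350.0], [-123.0, -19.0, 362.0], [-120.0, 8.0, 367.0]]
```

Emit:
apply_moves:
  deltas:
    - {"claw": -1,"delta_pos": [-3.3,0,0],"yaw": -0.17}
    - {"claw": -1,"delta_pos": [0,0,0],"yaw": -0.175}
    - {"claw": -1,"delta_pos": [0,0,0],"yaw": -0.175}
    - {"claw": -1,"delta_pos": [0,0,0],"yaw": -0.175}
    - {"claw": -1,"delta_pos": [0,0,0],"yaw": -0.175}
    - {"claw": -1,"delta_pos": [0,0,0],"yaw": -0.175}
    - {"claw": -1,"delta_pos": [0,0,0],"yaw": -0.175}
    - {"claw": -1,"delta_pos": [0,0,0],"yaw": -0.175}

```text
clock: 22.35
eef_pos: [518.1, -37.2, 265.3]
tcp_rot: [3.141, -0.0, 1.437]
contact_force: [0.5, 0.0, -0.8]
opening: 0.997
grasp_force: 0.0
```

Emit:
apply_moves:
  deltas:
    - {"claw": -1,"delta_pos": [0,0,0],"yaw": -0.176}
    - {"claw": -1,"delta_pos": [0,0,5],"yaw": 0}
    - {"claw": -1,"delta_pos": [0,0,5],"yaw": 0}
    - {"claw": -1,"delta_pos": [0,0,5],"yaw": 0}
    - {"claw": -1,"delta_pos": [0,0,5],"yaw": 0}
    - {"claw": -1,"delta_pos": [0,0,4],"yaw": 0}
    - {"claw": -1,"delta_pos": [0,0,0],"yaw": 0}

```text
clock: 23.22
eef_pos: [515.6, -37.0, 22.8]
tcp_rot: [-3.136, -0.001, 1.607]
contact_force: [-0.7, -1.0, 1.0]
opening: 0.995
grasp_force: 0.0
```

```bash
python3 -c "
from h import *
st();print(d(-130,0.5,25))"; python3 up.py l | grep -v wrist
```

```text
t 23.23 tcp [515.6 -37.   22.8] bay [-171.     0.2] rot [-3.136e+00 -1.000e-03  1.607e+00] F [-0.7 -1.   1. ] op 0.99 gf 0.0 q6 -0.11
[ 0.03  4.1  -0.25]
t 23.23 tcp [515.6 -37.   22.8] bay [-171.     0.2] rot [-3.136e+00 -1.000e-03  1.607e+00] F [-0.7 -1.   1. ] op 0.99 gf 0.0 q6 -0.11
scene brass 36 [[-46.0, -5.0, 185.0], [-39.0, 4.0, 196.0], [-34.0, 10.0, 202.0]]
scene 55 25 [-50. -26. -22.] [-4. 20.]
scene 75 28 [-48. -24. -22.] [-6. 17.]
scene 95 11 [-56. -26. -21.] [-1. 19.]
scene 115 8 [-126.  -57.  -23.] [-3. 18.]
scene 135 48 [-121.  -28.  -22.] [-5. 19.]
scene 155 86 [-53. -31. -23.] [-13.  21.]
scene 175 40 [-54. -39. -29.] [-7. 17.]
scene band 46 [[-49.0, -4.0, 106.0], [-29.0, 16.0, 117.0], [-21.0, 22.0, 126.0]]
top brass 32 [[-48.0, -9.0, 186.0], [-43.0, 1.0, 200.0], [-36.0, 7.0, 207.0]]
top 155 8 [-47. -41. -37.] [-20.  20.]
top 175 22 [-49. -45. -39.] [-16.  14.]
```

Emit:
apply_moves:
  deltas:
    - {"claw": -1,"delta_pos": [0,2,0],"yaw": 0}
    - {"claw": -1,"delta_pos": [0,2,0],"yaw": 0}
    - {"claw": -1,"delta_pos": [0,0.6,0],"yaw": 0}
    - {"claw": -1,"delta_pos": [0,0.4,0],"yaw": 0}
    - {"claw": -1,"delta_pos": [0,0.4,0],"yaw": 0}
    - {"claw": -1,"delta_pos": [0,0,0],"yaw": 0}

```text
clock: 24.12
eef_pos: [564.1, -35.2, 27.2]
tcp_rot: [-3.13, -0.001, 1.607]
contact_force: [-36.7, -2.0, 35.4]
opening: 0.997
grasp_force: 20.8
```

```bash
python3 up.py l | grep -v wrist
```

```text
t 24.12 tcp [564.1 -35.2  27.2] bay [-122.5    0.2] rot [-3.130e+00 -1.000e-03  1.607e+00] F [-36.7  -2.   35.4] op 1.00 gf 20.8 q6 -0.10
scene brass 42 [[-14.0, -6.0, 184.0], [-7.0, 3.0, 198.0], [0.0, 9.0, 203.0]]
scene 35 5 [-76. -72. -68.] [-0. 12.]
scene 75 7 [-75. -47. -23.] [11. 26.]
scene 135 9 [-71. -64. -24.] [-6. 11.]
scene 155 76 [-22.  -1.   7.] [-12.  21.]
scene 175 38 [-26. -12.  -2.] [-8. 17.]
scene band 44 [[-38.0, 1.0, 100.0], [-14.0, 18.0, 118.0], [-0.0, 23.0, 126.0]]
```

The push was too high: the bottle tipped against the stop instead of sliding. I'll back off and measure the finger's back profile.

Emit:
apply_moves:
  deltas:
    - {"claw": -1,"delta_pos": [0,-1,0],"yaw": 0}
    - {"claw": -1,"delta_pos": [0,-0.5,0],"yaw": 0}
    - {"claw": -1,"delta_pos": [0,-0.5,0],"yaw": 0}
    - {"claw": -1,"delta_pos": [0,-2,0],"yaw": 0}
    - {"claw": -1,"delta_pos": [0,-2,0],"yaw": 0}
    - {"claw": -1,"delta_pos": [0,0,0],"yaw": 0}
    - {"claw": -1,"delta_pos": [0,0,0],"yaw": 0}

```text
clock: 25.15
eef_pos: [512.5, -37.4, 25.6]
tcp_rot: [3.14, 0.0, 1.607]
contact_force: [-0.4, -0.4, 0.1]
opening: 0.996
grasp_force: 0.0
```

```bash
python3 up.py m | grep -v wrist; python3 - <<'E'
from h import *
s=r.sense();cx=tobay(s['eef_pos'][:2])[0]
for n in('scene','top'):
    f=ld(n);w=cloud(f);hsv=cv2.cvtColor(f['img'],cv2.COLOR_BGR2HSV);b=np.c_[tobay(w[...,:2].reshape(-1,2)),w[...,2].ravel()]
    q=b[(hsv[...,2].ravel()<70)&(abs(b[:,1])<60)&(b[:,0]>cx-80)&(b[:,0]<cx+90)&(b[:,2]>8)]
    for lo in range(10,260,20):
        t=q[(q[:,2]>lo)&(q[:,2]<lo+20)]
        if len(t)>3: print(n,'z-tcp',lo-int(s['eef_pos'][2]),len(t),'dx',(np.percentile(t[:,0],[5,50,97])-cx).round(0),'y',np.percentile(t[:,1],[5,95]).round(0))
E
```

```text
t 25.15 tcp [512.5 -37.4  25.6] bay [-174.2   -0.2] rot [3.14  0.    1.607] F [-0.4 -0.4  0.1] op 1.00 gf 0.0 q6 -0.11
scene brass 42 [[-42.0, -4.0, 183.0], [-35.0, 4.0, 198.0], [-29.0, 9.0, 202.0]]
scene 55 18 [-39. -23. -21.] [-3. 20.]
scene 75 28 [-45. -22. -19.] [-4. 19.]
scene 115 7 [-54. -24. -20.] [ 5. 19.]
scene 135 37 [-128.  -26.  -18.] [-4. 19.]
scene 155 86 [-53. -26. -18.] [-14.  21.]
scene 175 43 [-50. -32. -25.] [-9. 17.]
scene band 42 [[-43.0, -1.0, 108.0], [-26.0, 16.0, 118.0], [-18.0, 23.0, 126.0]]
top brass 33 [[-48.0, -8.0, 189.0], [-43.0, -0.0, 200.0], [-35.0, 8.0, 206.0]]
top 155 16 [-54. -47. -37.] [-20.  19.]
top 175 35 [-53. -49. -39.] [-16.  16.]
scene z-tcp 5 7 dx [-46. -45. -43.] y [-9. 10.]
scene z-tcp 25 17 dx [-46. -44. -42.] y [-6. 12.]
scene z-tcp 45 11 dx [-64. -57. -42.] y [ 2. 12.]
scene z-tcp 65 54 dx [-69.  27.  45.] y [-2. 17.]
scene z-tcp 85 44 dx [-65.  21.  56.] y [ 7. 19.]
scene z-tcp 105 78 dx [-62.  38.  68.] y [-9. 15.]
scene z-tcp 125 63 dx [-3. 31. 38.] y [-9. 38.]
scene z-tcp 145 95 dx [-7. 29. 37.] y [-10.  38.]
scene z-tcp 165 79 dx [-6. 23. 36.] y [-11.  37.]
scene z-tcp 185 67 dx [-9. 29. 40.] y [-10.  39.]
scene z-tcp 225 5 dx [22. 30. 34.] y [26. 36.]
```

The knuckles stick out 69 mm, between 65 and 105 mm above the TCP, so a low push needs the tool close to the bench. I'll push again at that height.

Emit:
apply_moves:
  deltas:
    - {"claw": -1,"delta_pos": [0,0,1.5],"yaw": 0}
    - {"claw": -1,"delta_pos": [0,0,1.2],"yaw": 0}
    - {"claw": -1,"delta_pos": [0,2,0],"yaw": 0}
    - {"claw": -1,"delta_pos": [0,1.6,0],"yaw": 0}
    - {"claw": -1,"delta_pos": [0,0,0],"yaw": 0}

```text
clock: 25.92
eef_pos: [548.1, -36.0, -2.1]
tcp_rot: [3.141, 0.0, 1.607]
contact_force: [-0.9, -0.0, 0.4]
opening: 1.004
grasp_force: 0.0
```

Emit:
apply_moves:
  deltas:
    - {"claw": -1,"delta_pos": [0,0.3,0],"yaw": 0}
    - {"claw": -1,"delta_pos": [0,0.3,0],"yaw": 0}
    - {"claw": -1,"delta_pos": [0,0,0],"yaw": 0}

```text
clock: 26.3
eef_pos: [552.8, -35.9, -1.7]
tcp_rot: [-3.141, -0.0, 1.607]
contact_force: [-1.1, 0.1, -0.7]
opening: 1.0
grasp_force: 0.4
```

Emit:
apply_moves:
  deltas:
    - {"claw": -1,"delta_pos": [0,0.3,0],"yaw": 0}
    - {"claw": -1,"delta_pos": [0,0,0],"yaw": 0}

```text
clock: 26.55
eef_pos: [556.5, -35.8, -1.6]
tcp_rot: [3.141, 0.0, 1.607]
contact_force: [-0.8, -0.7, 0.4]
opening: 1.002
grasp_force: 0.2
```

Emit:
apply_moves:
  deltas:
    - {"claw": -1,"delta_pos": [0,0.3,0],"yaw": 0}
    - {"claw": -1,"delta_pos": [0,0,0],"yaw": 0}

```text
clock: 26.8
eef_pos: [559.5, -35.7, -1.7]
tcp_rot: [3.141, 0.0, 1.607]
contact_force: [0.3, 0.4, 0.1]
opening: 1.0
grasp_force: 0.3
```

```bash
python3 up.py n | grep -v wrist
```

```text
t 26.80 tcp [559.5 -35.7  -1.7] bay [-1.271e+02 -1.000e-01] rot [3.141 0.    1.607] F [0.3 0.4 0.1] op 1.00 gf 0.3 q6 -0.10
scene brass 40 [[-18.0, -4.0, 187.0], [-9.0, 5.0, 200.0], [-4.0, 9.0, 204.0]]
scene 95 12 [-86. -75. -64.] [-7.  1.]
scene 135 9 [-62.  -2.   2.] [-11.  18.]
scene 155 83 [-33.  -5.   5.] [-14.  21.]
scene 175 42 [-30. -14.  -1.] [-11.  17.]
scene 195 11 [-97. -93. -88.] [-16.  24.]
scene band 44 [[-39.0, 3.0, 103.0], [-15.0, 20.0, 117.0], [-2.0, 23.0, 128.0]]
top brass 29 [[-18.0, -7.0, 192.0], [-11.0, -0.0, 198.0], [-5.0, 7.0, 204.0]]
top 155 6 [-6. -2.  5.] [-17.  14.]
top 175 18 [-16. -10.  -3.] [-17.  16.]
```

Emit:
apply_moves:
  deltas:
    - {"claw": -1,"delta_pos": [0,0.3,0],"yaw": 0}
    - {"claw": -1,"delta_pos": [0,0,0],"yaw": 0}

```text
clock: 27.2
eef_pos: [561.0, -35.5, -2.2]
tcp_rot: [-3.139, -0.0, 1.607]
contact_force: [-3.9, -0.3, -2.9]
opening: 1.0
grasp_force: 1.8
```

Emit:
apply_moves:
  deltas:
    - {"claw": -1,"delta_pos": [0,0.3,0],"yaw": 0}
    - {"claw": -1,"delta_pos": [0,0,0],"yaw": 0}

```text
clock: 27.45
eef_pos: [564.4, -35.4, -2.1]
tcp_rot: [-3.14, -0.0, 1.607]
contact_force: [-3.8, -0.9, -2.2]
opening: 1.0
grasp_force: 2.1
```

Emit:
apply_moves:
  deltas:
    - {"claw": -1,"delta_pos": [0,0.3,0],"yaw": 0}
    - {"claw": -1,"delta_pos": [0,0,0],"yaw": 0}

```text
clock: 27.7
eef_pos: [567.3, -35.3, -2.1]
tcp_rot: [-3.14, -0.0, 1.607]
contact_force: [-5.6, 0.1, -4.2]
opening: 1.003
grasp_force: 2.4
```

```bash
python3 up.py n | grep -v wrist|grep -E 't |brass'
```

```text
t 27.70 tcp [567.3 -35.3  -2.1] bay [-119.2   -0. ] rot [-3.14  -0.     1.607] F [-5.6  0.1 -4.2] op 1.00 gf 2.4 q6 -0.10
scene brass 39 [[-30.0, -7.0, 187.0], [-22.0, 3.0, 197.0], [-16.0, 10.0, 202.0]]
```

Emit:
apply_moves:
  deltas:
    - {"claw": -1,"delta_pos": [0,0.3,0],"yaw": 0}
    - {"claw": -1,"delta_pos": [0,0,0],"yaw": 0}

```text
clock: 28.1
eef_pos: [567.4, -35.2, -2.1]
tcp_rot: [-3.135, -0.0, 1.607]
contact_force: [-16.8, -0.8, 7.2]
opening: 1.003
grasp_force: 8.9
```

Emit:
apply_moves:
  deltas:
    - {"claw": -1,"delta_pos": [0,0.2,0],"yaw": 0}
    - {"claw": -1,"delta_pos": [0,0,0],"yaw": 0}

```text
clock: 28.35
eef_pos: [567.4, -35.2, -2.0]
tcp_rot: [-3.132, -0.001, 1.607]
contact_force: [-27.3, -1.8, 15.3]
opening: 0.994
grasp_force: 13.0
```

```bash
python3 up.py n | grep -v wrist|grep -vE ' 195 '
```

```text
t 28.35 tcp [567.4 -35.2  -2. ] bay [-1.192e+02  1.000e-01] rot [-3.132e+00 -1.000e-03  1.607e+00] F [-27.3  -1.8  15.3] op 0.99 gf 13.0 q6 -0.10
scene brass 37 [[-30.0, -4.0, 186.0], [-22.0, 4.0, 197.0], [-16.0, 10.0, 203.0]]
scene 75 6 [-16. -15. -11.] [18. 22.]
scene 95 18 [-81. -68. -10.] [-4. 19.]
scene 115 14 [-31.  -6.  -2.] [-5. 19.]
scene 135 34 [-15.  -5.  -2.] [-4. 21.]
scene 155 93 [-38. -13.  -3.] [-14.  21.]
scene 175 35 [-83. -17.  -9.] [-21.  13.]
scene band 46 [[-35.0, 0.0, 105.0], [-11.0, 17.0, 116.0], [-2.0, 23.0, 125.0]]
```

The bottle is hard against the stop. I'll back off and check it stays upright.

Emit:
apply_moves:
  deltas:
    - {"claw": -1,"delta_pos": [0,-0.5,0],"yaw": 0}
    - {"claw": -1,"delta_pos": [0,-0.5,0],"yaw": 0}
    - {"claw": -1,"delta_pos": [0,-2,0],"yaw": 0}
    - {"claw": -1,"delta_pos": [0,-4,0],"yaw": 0}
    - {"claw": -1,"delta_pos": [0,0,-4],"yaw": 0}
    - {"claw": -1,"delta_pos": [0,0,-4],"yaw": 0}
    - {"claw": -1,"delta_pos": [0,0,-4],"yaw": 0}
    - {"claw": -1,"delta_pos": [0,0,-4],"yaw": 0}

```text
clock: 29.5
eef_pos: [504.5, -37.7, 160.5]
tcp_rot: [3.138, 0.0, 1.607]
contact_force: [-0.6, 0.6, -0.0]
opening: 1.001
grasp_force: 0.0
```

```bash
cat >> up.py <<'E'
f=ld('wrist');w=wcloud(f);i=w[...,2]
m=(abs(i-130)<12)&(w[...,0]<600)&(w[...,1]>60)&(w[...,1]<200)
print('wrist handle',m.sum(),np.nanmedian(w[m],0) if m.any() else '')
E
python3 up.py n ; python3 -c "
from h import *
print(bay([-62-131*np.sin(2.5),46-131*np.cos(2.5)]))"
```

```text
t 29.50 tcp [504.5 -37.7 160.5] bay [-182.2   -0.2] rot [3.138 0.    1.607] F [-0.6  0.6 -0. ] op 1.00 gf 0.0 q6 -0.11
scene brass 38 [[-29.0, -5.0, 185.0], [-22.0, 3.0, 198.0], [-15.0, 10.0, 202.0]]
scene 75 7 [-44. -16. -12.] [17. 29.]
scene 115 9 [-26.  -5.  -3.] [-4. 16.]
scene 135 35 [-22.  -8.  -2.] [-4. 20.]
scene 155 93 [-41. -12.  -3.] [-13.  20.]
scene 175 36 [-59. -17.  -9.] [-10.  15.]
scene band 42 [[-25.0, -4.0, 108.0], [-11.0, 16.0, 117.0], [-2.0, 23.0, 126.0]]
wrist brass 481 [[-34.0, -4.0, 179.0], [-32.0, 3.0, 185.0], [-27.0, 9.0, 193.0]]
wrist 15 5 [-40. -38. -36.] [-17. -15.]
wrist 35 8 [-48. -39. -37.] [-17.  15.]
wrist 95 11 [10. 10. 12.] [16. 32.]
wrist 135 18 [-24. -23. -20.] [22. 23.]
wrist 155 1484 [-45. -39. -21.] [-11.  20.]
wrist 175 447 [-39. -32. -21.] [-10.  13.]
wrist 195 13 [-125. -125. -124.] [7. 8.]
wrist band 995 [[-47.0, -11.0, 105.0], [-43.0, 10.0, 115.0], [-27.0, 23.0, 125.0]]
wrist handle 0 
[540.75809882 114.79870577]
```

Emit:
apply_moves:
  deltas:
    - {"claw": -1,"delta_pos": [3.8,1.2,-1.5],"yaw": 0}
    - {"claw": -1,"delta_pos": [3.8,1.2,-1.5],"yaw": 0}
    - {"claw": -1,"delta_pos": [3.8,1.2,0],"yaw": 0}
    - {"claw": -1,"delta_pos": [3.7,1.2,0],"yaw": 0}
    - {"claw": -1,"delta_pos": [0,0,0],"yaw": 0}

```text
clock: 30.28
eef_pos: [546.2, 117.1, 187.3]
tcp_rot: [3.141, -0.0, 1.609]
contact_force: [0.2, 0.7, -0.6]
opening: 0.999
grasp_force: 0.0
```

```bash
python3 - <<'E'
from h import *
st()
f=cap('wrist');w=wcloud(f);hsv=cv2.cvtColor(f['img'],cv2.COLOR_BGR2HSV)
X,Y,Z=[w[...,i] for i in range(3)]
m=(Z>110)&(Z<146)&(X>480)&(X<620)&(Y>70)&(Y<180)
print(m.sum(),np.nanmedian(w[m],0) if m.any() else '',np.nanpercentile(w[m],[5,95],axis=0) if m.any() else '')
y=(abs(hsv[...,0].astype(int)-27)<6)&(hsv[...,1]>150)&(Z>60)&(Z<95);p=w[y]
if len(p)>10:
    q=p[np.argsort(p[:,1])];print('bar',len(p),q[:20].mean(0),q[-20:].mean(0))
E
```

```text
t 30.27 tcp [546.2 117.1 187.3] bay [-134.8  153.1] rot [ 3.141 -0.     1.609] F [ 0.2  0.7 -0.6] op 1.00 gf 0.0 q6 0.17
628 [543.1030577  120.61808925 137.89966601] [[537.26367428 112.41492712 113.97555299]
 [548.86746984 124.33306785 139.17999465]]
bar 1261 [612.10960813  19.33648206  77.71609696] [551.96430832 112.32247708  77.24174989]
```

Emit:
apply_moves:
  deltas:
    - {"claw": -1,"delta_pos": [0.2,-0.2,3],"yaw": 0}
    - {"claw": -1,"delta_pos": [0,0,3],"yaw": 0}
    - {"claw": -1,"delta_pos": [0,0,3],"yaw": 0}
    - {"claw": -1,"delta_pos": [0,0,0.2],"yaw": 0}
    - {"claw": 0,"delta_pos": [0,0,0],"yaw": 0}
    - {"claw": 1,"delta_pos": [0,0,0],"yaw": 0}
    - {"claw": 1,"delta_pos": [0,0,0],"yaw": 0}
    - {"claw": 1,"delta_pos": [0,0,0],"yaw": 0}
  grip_force: 20

```text
clock: 31.32
eef_pos: [543.9, 117.0, 96.9]
tcp_rot: [3.141, -0.0, 1.607]
contact_force: [0.3, -1.2, 4.3]
opening: 0.155
grasp_force: 21.5
```

Emit:
apply_moves:
  deltas:
    - {"claw": 1,"delta_pos": [0,0,0],"yaw": 0}
    - {"claw": 1,"delta_pos": [0,0,0],"yaw": 0}

```text
clock: 31.58
eef_pos: [544.0, 117.1, 96.9]
tcp_rot: [3.14, -0.0, 1.607]
contact_force: [-0.7, 0.1, 6.3]
opening: 0.155
grasp_force: 21.4
```

```bash
python3 - <<'E'
from h import *
st()
h=np.array([-62,46.]);s=r.sense();P=tobay(s['eef_pos'][:2]);p=P-h
g0=np.arctan2(-p[0],-p[1]);R=np.hypot(*p);print(g0,R)
for g in np.linspace(g0,.25,14)[1:]:
    q=h+R*np.array([-np.sin(g),-np.cos(g)]); print(round(g,2),q.round(),'tx %.1f ty %.1f'%((q-P)[1]/10,(q-P)[0]/10)); P=q
E
```

```text
t 31.57 tcp [544.  117.1  96.9] bay [-137.   153.1] rot [ 3.14  -0.     1.607] F [-0.7  0.1  6.3] op 0.15 gf 21.4 q6 0.17
2.530469579826473 130.7642633502728
2.36 [-155.  138.] tx -1.5 ty -1.8
2.18 [-169.  121.] tx -1.8 ty -1.5
2.0 [-181.  101.] tx -2.0 ty -1.1
1.83 [-188.   79.] tx -2.2 ty -0.8
1.65 [-192.   57.] tx -2.3 ty -0.4
1.48 [-192.   34.] tx -2.3 ty 0.0
1.3 [-188.   11.] tx -2.3 ty 0.4
1.13 [-180.  -10.] tx -2.1 ty 0.8
0.95 [-168.  -30.] tx -2.0 ty 1.2
0.78 [-154.  -47.] tx -1.7 ty 1.5
0.6 [-136.  -62.] tx -1.5 ty 1.8
0.43 [-116.  -73.] tx -1.1 ty 2.0
0.25 [-94. -81.] tx -0.8 ty 2.2
```

Emit:
apply_moves:
  deltas:
    - {"claw": 1,"delta_pos": [-1.5,-1.8,0],"yaw": 0}
    - {"claw": 1,"delta_pos": [-1.8,-1.5,0],"yaw": 0}
    - {"claw": 1,"delta_pos": [-2,-1.1,0],"yaw": 0}
    - {"claw": 1,"delta_pos": [-2.2,-0.8,0],"yaw": 0}
    - {"claw": 1,"delta_pos": [-2.3,-0.4,0],"yaw": 0}
    - {"claw": 1,"delta_pos": [-2.3,0,0],"yaw": 0}
    - {"claw": 1,"delta_pos": [-2.3,0.4,0],"yaw": 0}
    - {"claw": 1,"delta_pos": [-2.1,0.8,0],"yaw": 0}

```text
clock: 32.58
eef_pos: [504.1, -50.6, 96.4]
tcp_rot: [-3.139, -0.0, 1.607]
contact_force: [-2.1, 1.5, 7.0]
opening: 0.161
grasp_force: 21.6
```

Emit:
apply_moves:
  deltas:
    - {"claw": 1,"delta_pos": [-2,1.2,0],"yaw": 0}
    - {"claw": 1,"delta_pos": [-1.7,1.5,0],"yaw": 0}
    - {"claw": 1,"delta_pos": [-1.5,1.8,0],"yaw": 0}
    - {"claw": 1,"delta_pos": [-1.1,2,0],"yaw": 0}
    - {"claw": 1,"delta_pos": [-0.8,2.2,0],"yaw": 0}
    - {"claw": 1,"delta_pos": [0,0,0],"yaw": 0}

```text
clock: 33.33
eef_pos: [595.3, -119.5, 95.8]
tcp_rot: [-3.141, 0.002, 1.607]
contact_force: [-1.8, -8.6, 2.8]
opening: 0.163
grasp_force: 21.1
```

```bash
python3 -c "
from h import *
st()"; python3 up.py o | grep -E 'brass|scene'
```

```text
t 33.33 tcp [ 595.3 -119.5   95.8] bay [-94.3 -85.1] rot [-3.141e+00  2.000e-03  1.607e+00] F [-1.8 -8.6  2.8] op 0.16 gf 21.1 q6 -0.23
scene brass 43 [[-40.0, -5.0, 166.0], [-23.0, 3.0, 197.0], [-15.0, 10.0, 202.0]]
scene 75 9 [-38. -16. -13.] [18. 23.]
scene 95 5 [-15. -12.  -8.] [16. 21.]
scene 115 8 [-15.  -6.  -3.] [-5. 20.]
scene 135 40 [-17.  -7.  -2.] [-2. 22.]
scene 155 81 [-30. -11.  -3.] [-15.  19.]
scene 175 37 [-35. -17.  -8.] [-8. 15.]
scene band 46 [[-33.0, -3.0, 106.0], [-10.0, 16.0, 116.0], [-2.0, 23.0, 126.0]]
top brass 34 [[-29.0, -8.0, 181.0], [-25.0, -0.0, 200.0], [-16.0, 8.0, 206.0]]
wrist brass 219 [[-34.0, -4.0, 177.0], [-32.0, -0.0, 179.0], [-31.0, 5.0, 180.0]]
```

Emit:
apply_moves:
  deltas:
    - {"claw": -1,"delta_pos": [0,0,0],"yaw": 0}
    - {"claw": -1,"delta_pos": [0,0,0],"yaw": 0}
    - {"claw": -1,"delta_pos": [0,0,0],"yaw": 0}
    - {"claw": -1,"delta_pos": [0,0,0],"yaw": 0}
    - {"claw": -1,"delta_pos": [0,-2.8,0],"yaw": 0}
    - {"claw": -1,"delta_pos": [0,0,0],"yaw": 0}
    - {"claw": -1,"delta_pos": [0,0,-4],"yaw": 0}
    - {"claw": -1,"delta_pos": [0,0,-4],"yaw": 0}

```text
clock: 34.48
eef_pos: [567.5, -118.3, 177.1]
tcp_rot: [-3.141, -0.0, 1.607]
contact_force: [0.7, -0.4, 0.1]
opening: 1.004
grasp_force: 0.0
```

Emit:
apply_moves:
  deltas:
    - {"claw": -1,"delta_pos": [0,-3,0],"yaw": 0}
    - {"claw": -1,"delta_pos": [0,-3,0],"yaw": 0}
    - {"claw": -1,"delta_pos": [0,0,4],"yaw": 0}
    - {"claw": -1,"delta_pos": [0,0,4],"yaw": 0}
    - {"claw": -1,"delta_pos": [0,0,0.5],"yaw": 0}
    - {"claw": -1,"delta_pos": [0,0,0],"yaw": 0}

```text
clock: 35.22
eef_pos: [507.8, -120.6, 91.9]
tcp_rot: [3.141, 0.0, 1.607]
contact_force: [0.3, -0.4, -0.0]
opening: 1.001
grasp_force: 0.0
```

```bash
cat > gate.py <<'E'
from h import *
st()
for n in('scene','top'):
    f=cap(n);w=cloud(f);hsv=cv2.cvtColor(f['img'],cv2.COLOR_BGR2HSV);X,Y,Z=[w[...,i] for i in range(3)]
    y=(abs(hsv[...,0].astype(int)-27)<6)&(hsv[...,1]>150)&(Z>60)&(Z<95)&(X>480)&(X<660)&(abs(Y+50)<100);p=w[y]
    if len(p)>15:
        l=cv2.fitLine(p[:,:2].astype(np.float32),2,0,.01,.01).ravel();print(n,len(p),'gate',round(np.arctan2(l[0]*np.sign(l[1]),abs(l[1]))+YB,3),p[:,:2].mean(0).round(1))
E
python3 gate.py
```

```text
t 35.23 tcp [ 507.8 -120.6   91.9] bay [-181.8  -83.2] rot [3.141 0.    1.607] F [ 0.3 -0.4 -0. ] op 1.00 gf 0.0 q6 -0.27
scene 92 gate 0.259 [608.5 -50.5]
top 89 gate 0.258 [611.9 -39. ]
```

Emit:
apply_moves:
  deltas:
    - {"claw": -1,"delta_pos": [0,1.5,0],"yaw": 0}
    - {"claw": -1,"delta_pos": [0,1,0],"yaw": 0}
    - {"claw": -1,"delta_pos": [0,0.8,0],"yaw": 0}
    - {"claw": -1,"delta_pos": [0,0.8,0],"yaw": 0}
    - {"claw": -1,"delta_pos": [0,0.7,0],"yaw": 0}
    - {"claw": -1,"delta_pos": [0,0.5,0],"yaw": 0}
    - {"claw": -1,"delta_pos": [0,0,0],"yaw": 0}

```text
clock: 36.2
eef_pos: [560.4, -118.7, 91.2]
tcp_rot: [3.141, -0.0, 1.607]
contact_force: [-0.1, 0.1, -0.3]
opening: 0.999
grasp_force: 0.0
```

```bash
python3 gate.py
```

```text
t 36.20 tcp [ 560.4 -118.7   91.2] bay [-129.2  -83.1] rot [ 3.141 -0.     1.607] F [-0.1  0.1 -0.3] op 1.00 gf 0.0 q6 -0.25
scene 56 gate -0.0 [623.  -43.1]
top 80 gate 0.008 [623.9 -38. ]
```

Emit:
apply_moves:
  deltas:
    - {"claw": -1,"delta_pos": [0,-2,0],"yaw": 0}
    - {"claw": -1,"delta_pos": [0,-5,0],"yaw": 0}
    - {"claw": -1,"delta_pos": [0,-5,-2],"yaw": 0}
    - {"claw": -1,"delta_pos": [0,-3,-4],"yaw": 0}
    - {"claw": -1,"delta_pos": [0,0,-3],"yaw": 0}
    - {"claw": -1,"delta_pos": [0,0,0],"yaw": 0}

```text
clock: 37.05
eef_pos: [411.3, -124.6, 183.5]
tcp_rot: [3.137, 0.002, 1.606]
contact_force: [-0.2, 0.3, -0.3]
opening: 0.999
grasp_force: 0.0
```

```bash
python3 gate.py; python3 up.py p | grep -E 'brass|scene|top'; python3 -c "
from h import *
a=ld('scene')['img'][150:340,130:330];cv2.imwrite('pics/z.png',cv2.resize(a,None,fx=4,fy=3))"
```

```text
t 37.05 tcp [ 411.3 -124.6  183.5] bay [-278.4  -83.6] rot [3.137e+00 2.000e-03 1.606e+00] F [-0.2  0.3 -0.3] op 1.00 gf 0.0 q6 -0.33
scene 56 gate 0.005 [623.  -45.8]
top 115 gate 0.008 [624.4 -56.2]
scene brass 39 [[-29.0, -6.0, 185.0], [-22.0, 3.0, 198.0], [-15.0, 9.0, 202.0]]
scene 75 6 [-43. -14. -11.] [16. 29.]
scene 135 34 [-16.  -6.  -1.] [-6. 20.]
scene 155 87 [-36. -12.  -3.] [-13.  20.]
scene 175 34 [-34. -17.  -9.] [-7. 17.]
scene band 42 [[-27.0, -5.0, 108.0], [-10.0, 17.0, 118.0], [-2.0, 23.0, 126.0]]
top brass 34 [[-30.0, -8.0, 187.0], [-24.0, 0.0, 200.0], [-15.0, 8.0, 206.0]]
top 155 15 [-41. -38.  -3.] [-15.  17.]
top 175 14 [-41. -16. -10.] [-15.  14.]
top band 30 [[-44.0, -18.0, 104.0], [-40.0, 4.0, 116.0], [-29.0, 20.0, 128.0]]
```

View pics/z.png

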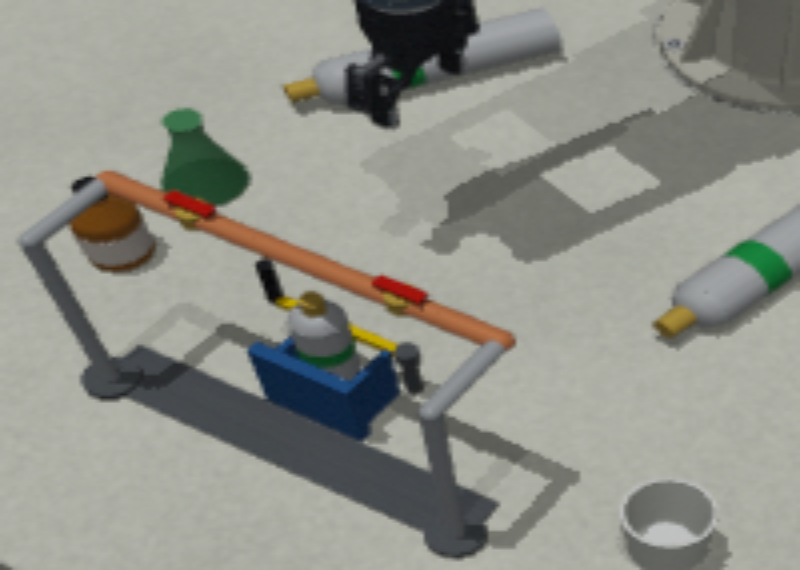

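The crop shows the bottle upright in the bay at (322,335), the gate closed with its handle at (268,280), and the flask, reagent bottle and beaker unmoved.

```bash
python3 -c "
from rig import r
print(r.sign_off())"
```

```text
the job is handed in; nothing more can be done
None
```

I handed the job in at about 37 s with the bottle upright and flush against the stop, the gate closed (about 0.01 rad), and the flask, reagent bottle and beaker unmoved in the last picture; the bottle came upright about 25 mm short of flush, so I pushed it back along the bench, and the hand-in returned no verdict.

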